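# Gauge the tether snap hooks, clip up the good ones

## Task

Sort the snap hooks on the bench with the slot gauge: a hook is good if its tail goes through the green go gap and stops at the red no-go gap. Clip every good hook onto a yellow eye of its own, pressing its gate over the eye's front leg until it snaps shut behind it, and put every other hook inside the red bin. Leave the tin and the bolts alone.

Things in the scene. Friction and masses are not known exactly. Their poses are not given: they have to be found in the camera images.
- hook_a: snap hook, lying flat (None: absent), 140 x 42 mm, 20 mm thick, 0.25 kg. Origin: centre of its orange grip block (34 in x, 28 in y, 20 in z), half-way up: grasp there across y. x points to the mouth, z up. Steel U throat: inside faces y = +-12 mm, back x = 31, arms end at x = 74. Straight tail with round end, x = -17 to -66 mm; its width (y) varies from hook to hook
- throat_a (a point): middle of the throat of hook_a, 48 mm ahead of the hook's origin along its x, at half thickness; when clipped and let down, the eye's front leg runs within 16 mm of it (geom hook_a_c5 in the rules is the round end of its tail)
- gate_a (a joint): brass spring gate of hook_a across its mouth (x = 65 to 71 mm), 23 mm long, hinged on the +y arm at x = 68, y = 12: 0 shut, grows to 1.4 rad as it is pushed into the throat by 3 to 12 N; never opens outwards. A bar pushed in passes it at 1 to 1.3 rad, when the bar's axis is at x below about 42 mm, and it springs back to 0
- hook_b: snap hook, lying flat (None: absent), 140 x 42 mm, 20 mm thick, 0.25 kg. Origin: centre of its orange grip block (34 in x, 28 in y, 20 in z), half-way up: grasp there across y. x points to the mouth, z up. Steel U throat: inside faces y = +-12 mm, back x = 31, arms end at x = 74. Straight tail with round end, x = -17 to -66 mm; its width (y) varies from hook to hook
- throat_b (a point): middle of the throat of hook_b, 48 mm ahead of the hook's origin along its x, at half thickness; when clipped and let down, the eye's front leg runs within 16 mm of it (geom hook_b_c5 in the rules is the round end of its tail)
- gate_b (a joint): brass spring gate of hook_b across its mouth (x = 65 to 71 mm), 23 mm long, hinged on the +y arm at x = 68, y = 12: 0 shut, grows to 1.4 rad as it is pushed into the throat by 3 to 12 N; never opens outwards. A bar pushed in passes it at 1 to 1.3 rad, when the bar's axis is at x below about 42 mm, and it springs back to 0
- hook_c: snap hook, lying flat (None: absent), 140 x 42 mm, 20 mm thick, 0.25 kg. Origin: centre of its orange grip block (34 in x, 28 in y, 20 in z), half-way up: grasp there across y. x points to the mouth, z up. Steel U throat: inside faces y = +-12 mm, back x = 31, arms end at x = 74. Straight tail with round end, x = -17 to -66 mm; its width (y) varies from hook to hook
- throat_c (a point): middle of the throat of hook_c, 48 mm ahead of the hook's origin along its x, at half thickness; when clipped and let down, the eye's front leg runs within 16 mm of it (geom hook_c_c5 in the rules is the round end of its tail)
- gate_c (a joint): brass spring gate of hook_c across its mouth (x = 65 to 71 mm), 23 mm long, hinged on the +y arm at x = 68, y = 12: 0 shut, grows to 1.4 rad as it is pushed into the throat by 3 to 12 N; never opens outwards. A bar pushed in passes it at 1 to 1.3 rad, when the bar's axis is at x below about 42 mm, and it springs back to 0
- hook_d: snap hook, lying flat (None: absent), 140 x 42 mm, 20 mm thick, 0.25 kg. Origin: centre of its orange grip block (34 in x, 28 in y, 20 in z), half-way up: grasp there across y. x points to the mouth, z up. Steel U throat: inside faces y = +-12 mm, back x = 31, arms end at x = 74. Straight tail with round end, x = -17 to -66 mm; its width (y) varies from hook to hook
- throat_d (a point): middle of the throat of hook_d, 48 mm ahead of the hook's origin along its x, at half thickness; when clipped and let down, the eye's front leg runs within 16 mm of it (geom hook_d_c5 in the rules is the round end of its tail)
- gate_d (a joint): brass spring gate of hook_d across its mouth (x = 65 to 71 mm), 23 mm long, hinged on the +y arm at x = 68, y = 12: 0 shut, grows to 1.4 rad as it is pushed into the throat by 3 to 12 N; never opens outwards. A bar pushed in passes it at 1 to 1.3 rad, when the bar's axis is at x below about 42 mm, and it springs back to 0
- hook_e: snap hook, lying flat (None: absent), 140 x 42 mm, 20 mm thick, 0.25 kg. Origin: centre of its orange grip block (34 in x, 28 in y, 20 in z), half-way up: grasp there across y. x points to the mouth, z up. Steel U throat: inside faces y = +-12 mm, back x = 31, arms end at x = 74. Straight tail with round end, x = -17 to -66 mm; its width (y) varies from hook to hook
- throat_e (a point): middle of the throat of hook_e, 48 mm ahead of the hook's origin along its x, at half thickness; when clipped and let down, the eye's front leg runs within 16 mm of it (geom hook_e_c5 in the rules is the round end of its tail)
- gate_e (a joint): brass spring gate of hook_e across its mouth (x = 65 to 71 mm), 23 mm long, hinged on the +y arm at x = 68, y = 12: 0 shut, grows to 1.4 rad as it is pushed into the throat by 3 to 12 N; never opens outwards. A bar pushed in passes it at 1 to 1.3 rad, when the bar's axis is at x below about 42 mm, and it springs back to 0
- eye_0 (a point): left (+y) eye of the rack (fixed 6 mm blue plate): rigid upright yellow loop of 8 mm bar. Point: on the axis of its front leg, 16 mm above the bench. x points away from the robot to the rear leg 52 mm behind; z up. Loop opening from 6 to 64 mm above the bench, loop top at 72. A flat-held hook is pushed along x, mouth first, its arms either side of the front leg. Eyes 90 mm apart
- eye_1 (a point): middle eye of the rack (fixed 6 mm blue plate): rigid upright yellow loop of 8 mm bar. Point: on the axis of its front leg, 16 mm above the bench. x points away from the robot to the rear leg 52 mm behind; z up. Loop opening from 6 to 64 mm above the bench, loop top at 72. A flat-held hook is pushed along x, mouth first, its arms either side of the front leg. Eyes 90 mm apart
- eye_2 (a point): right (-y) eye of the rack (fixed 6 mm blue plate): rigid upright yellow loop of 8 mm bar. Point: on the axis of its front leg, 16 mm above the bench. x points away from the robot to the rear leg 52 mm behind; z up. Loop opening from 6 to 64 mm above the bench, loop top at 72. A flat-held hook is pushed along x, mouth first, its arms either side of the front leg. Eyes 90 mm apart
- gauge_mouth (a point): entrance of a fixed slot gauge, mid-slot, 21 mm above the bench; x points out of it, away from the robot: a tail goes in along -x, hook's x parallel to it. Level slot, open on top, between jaws 6 to 36 mm above the bench, 60 mm wide overall: first the green GO gap, 16 mm wide, 24 mm long, then the red NO-GO gap, 12 mm wide, 26 mm long
- gauge: the fixed slot gauge (64 x 70 mm base); origin on the bench under the slot's entrance, axes as gauge_mouth. A too thick tail stops with its end under 8 mm inside the entrance; a good one stops 24 to 31 mm in (its round end noses into the red gap); a worn one goes 40 mm and more
- red_bin: fixed open red reject bin, outside 220 (x) x 190 (y) x 60 mm high, walls 5 mm; origin at the centre of its underside, inner floor 5 mm up
- tin: white tin, 66 mm diameter, 100 mm high, standing aside; origin at the centre of its underside; leave alone
- bolt_1: steel bolt 75 mm high standing on its 28 mm head; origin at the centre of its underside; leave alone
- bolt_2: steel bolt 75 mm high standing on its 28 mm head; origin at the centre of its underside; leave alone

How it is judged:
By the outcome, as a careful person would: the job done as asked, in the order asked, and still so for the second after the job is handed in, with the robot touching nothing.
Of hook_a, hook_b, hook_c, hook_d, hook_e only 4 to 5 are there at a start; the rules pass over those that are not, and their reading is None.
At some moment in a run one of hook_a, hook_b, hook_c, hook_d, hook_e may be knocked a few centimetres aside while the robot is not near it.
Once in a run the grip may slacken for a moment while it holds something.
It also fails if it takes over 210 s, if anything falls off the work surface, if the arm or the gripper's body presses on something with over 40 N, if the wrist force passes 120 N, or if a joint passes its speed limit or range.

## Robot

A 6-joint arm with a two-finger parallel gripper is mounted at the origin on the work surface. World frame = base frame: x ahead of the robot, y to its left, z up, the work surface at z = 0. Lengths are in m, angles in rad, forces in N, time in s.
With the tool pointing down it reaches from about 0.375 to 0.975 m from the base axis. Payload 3.8 kg.
Tool frame: the origin (TCP) lies at the very end of the fingers, on their centre line; the grasp point (between the pads) lies 19 mm behind it; z points along the fingers, y is the line along which they close (so a half turn about z gives the same grasp; the last joint's range is limited). The gripper opens to 85 mm and grips with 20 to 120 N. Pads are 22 mm wide; open, the fingers measure 114 mm over their backs; the gripper's body (76 mm by 85 mm) begins 54 mm behind the grasp point. The pads swing forward as they close: fully open they stand 13 mm farther back than shut.
Start: joints at [-1.264, 0.264, 1.604, -0, 1.274, -0.037], TCP at [0.228, -0.635, 0.231] pointing down, gripper open.
Joint ranges: [-2.63, 2.63], [-0.94, 2.18], [0.31, 2.57], [-1.31, 4.45], [0, 2.66], [-2.55, 2.55]. Speed limits (rad/s): [2.57, 2.57, 3.14, 3.14, 3.14, 3.14].

## Interface

Orientations are given as a rotation vector (axis times angle).
In Python, from workcell import read_state, read_camera, calibration, finish_job gives the robot as it stands.
- The arm moves only by the tool step_arm, never from a script. Its argument "commands" is a list of rows, each an object of numbers: "fingers": the gripper's target within -1 to 1 (shut at 1, half-way at 0, fully open at -1); "dx", "dy", "dz": the shift along the tool's x, y, z in m; "roll": the turn about the tool's z in degrees. In form: [{"fingers": .., "dx": .., "dy": .., "dz": .., "roll": ..}, ...]. A call has 1 to 8 rows; each row is the pose to reach, as a shift and turn from the pose commanded when the call began, along the tool's axes at that moment; what a row does not reach only later rows make up. A row lasts 1/8 s, in which the tool goes at most 62.5 mm and 10.7 degrees, less where a joint would pass 70% of its speed; a pose out of reach is approached as far as the arm can. A call with a gripper value outside its range is refused whole. The fingers move at their own pace and stop on an object; "squeeze" is the grip in N (left out, the last holds). Time passes only in rows, so rows that repeat a pose let the fingers close. It gives the time, the measured TCP pose, the force, the opening and the grip force at its end, in the units of the state.
- read_state(): the state, without advancing time (a new reading comes with each control period).
- read_camera(name): name is "scene" or "top"; returns (picture, depth): 480x640x3 uint8, blue, green, red; 480x640 float32, m along the optical axis (not along the pixel's ray), 0 where there is no reading.
- calibration(name): a dict with "intrinsics" (3x3 intrinsics, pixels), "world_to_cam" (4x4, takes a point from world to camera coordinates). Camera axes: x right, y up, looking along -z (the intrinsics and any distortion apply to the point x, -y, -z); pixel columns grow to the right and rows downward; lengths in m; the calibration is good to about 2 mm. A picture is of the moment at which its call begins. calibration takes no time and is no camera call.
- finish_job(): hands the job in; it is judged then, once.
The state is a dict: "time": time; "q": joint angles; "joint_vel": joint speeds; "joint_torque": joint torques, N m; "tool_pos": TCP position; "tcp_rot": TCP orientation; "wrist_force": force on the tool from outside, world axes, zero at the start; "torque": the same for the moment, N m; "width": opening from 0.0 (shut) to 1.0 (fully open); "grip_force": force on a finger pad.
Only numpy, scipy, OpenCV 4.12 (cv2) and the standard library are available. Lean on these libraries where they do the work, as an engineer would, in place of code of your own. Each camera call takes 0.05 s, during which the arm holds its last target. There are 200 camera calls.

## Working session

There is one attempt and no reset: what is moved stays moved. The work goes in short steps, Python scripts to look and compute and a tool call to move; the robot and the scene stay as the last step left them, time stands still between calls to the robot, and variables do not carry over. Pictures are saved under pics/ and viewed, at most 14 in all, crops included, and the job is handed in when it is done.

Besides the shell and the picture viewer there is one more tool, called after "Emit:" by a JSON object that holds its "name" and its "arguments", one argument or row to a line. step_arm: Moves the arm, as the interface text tells. Its arguments: {"type":"object","properties":{"commands":{"type":"array","items":{"type":"object","properties":{"fingers":{"type":"number"},"dx":{"type":"number"},"dy":{"type":"number"},"dz":{"type":"number"},"roll":{"type":"number"}}}},"squeeze":{"type":"number"}},"required":["commands"]}

```bash
ls; mkdir -p pics; python3 - <<'E'
from workcell import *
import cv2, numpy as np
s=read_state();print(s)
for n in("scene","top"):
    p,d=read_camera(n);c=calibration(n);print(n,c)
    cv2.imwrite(f"pics/{n}0.png",p);np.savez(f"/tmp/{n}0.npz",p=p,d=d)
E
```

```text
pics
{'time': 0.0, 'q': array([-1.26388824e+00,  2.64761549e-01,  1.60542149e+00, -3.17586346e-05,
        1.27370419e+00, -3.69054780e-02]), 'joint_vel': array([ 0.00018872,  0.00042479,  0.00045241,  0.00134321, -0.00083657,
       -0.00124624]), 'joint_torque': array([-1.16191448e-03, -5.15106905e+01, -3.67314219e+01,  1.19619322e-04,
        1.28072887e-02,  1.21124683e-05]), 'tool_pos': array([ 0.22728479, -0.63477923,  0.22993074]), 'tcp_rot': array([-3.09304807e+00, -5.37031225e-01,  5.31975559e-04]), 'wrist_force': array([-0.59824794,  0.28489642, -0.57133562]), 'torque': array([-0.02838851,  0.0360071 ,  0.01207837]), 'grip_force': 0.0, 'width': 0.9987791259880899}
scene {'intrinsics': array([[490.55570324,   0.        , 318.68178991],
       [  0.        , 490.55570324, 244.22000482],
       [  0.        ,   0.        ,   1.        ]]), 'world_to_cam': array([[ 0.14132349,  0.98993963,  0.00687008, -0.07208985],
       [-0.68818312,  0.09325143,  0.7195194 ,  0.35140364],
       [ 0.71164013, -0.10641286,  0.69443836, -1.46390104],
       [ 0.        ,  0.        ,  0.        ,  1.        ]])}
top {'intrinsics': array([[570.43455077,   0.        , 319.85591613],
       [  0.        , 570.43455077, 244.37918788],
       [  0.        ,   0.        ,   1.        ]]), 'world_to_cam': array([[ 0.01432859, -0.99983144,  0.0114793 , -0.01325843],
       [ 0.99268848,  0.01560044,  0.11969211, -0.58071876],
       [-0.11985101,  0.00968035,  0.99274469, -1.28957644],
       [ 0.        ,  0.        ,  0.        ,  1.        ]])}
```

View pics/top0.png

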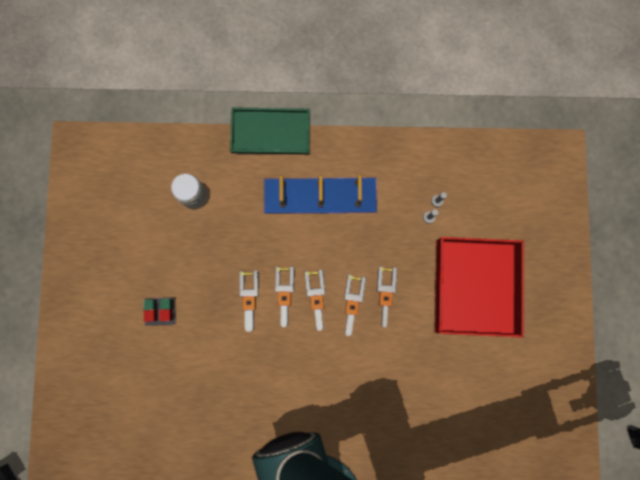

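View pics/scene0.png

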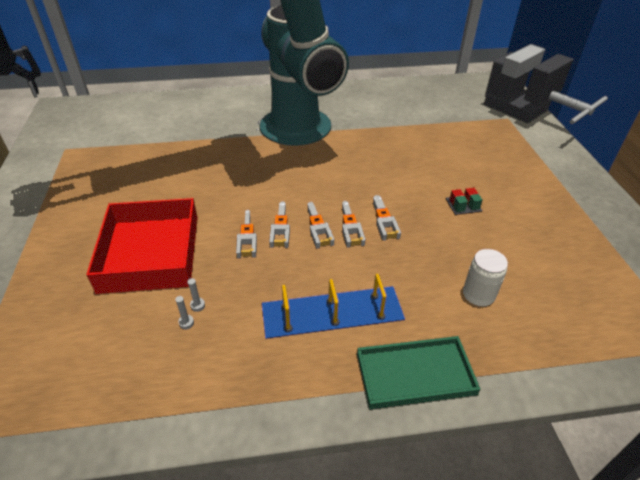

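The top view shows five hooks in a row (columns 249, 285, 316, 354 and 387, row ~300). The gauge is at (159,311), the rack at (320,195) with three yellow eyes, the bin at (479,287), the bolts at (435,208) and the tin at (186,190). The scene view shows the same layout from the far side.

```bash
cat > h.py <<'E'
import cv2, numpy as np
from workcell import *
def w2p(X,n):
    c=calibration(n);X=np.atleast_2d(X);P=(c["world_to_cam"]@np.c_[X,np.ones(len(X))].T)[:3]
    u=c["intrinsics"]@(P*[[1],[-1],[-1]]);return (u[:2]/u[2]).T
def p2w(uv,z,n):
    c=calibration(n);uv=np.atleast_2d(uv).astype(float);K=np.linalg.inv(c["intrinsics"])
    d=(K@np.c_[uv,np.ones(len(uv))].T)*[[1],[-1],[-1]];T=c["world_to_cam"];R=T[:3,:3]
    d=(R.T@d).T;o=-R.T@T[:3,3];return o+d*((z-o[2])/d[:,2])[:,None]
def hsv(p): return cv2.cvtColor(p,cv2.COLOR_BGR2HSV)
def blobs(m,amin):
    k,l,s,c=cv2.connectedComponentsWithStats(m.astype(np.uint8))
    return [(s[i,4],c[i],l==i) for i in range(1,k) if s[i,4]>=amin]
def hooks(p,z=.02):
    """orange-block centres and axis angle (mouth direction vs world x) and tail width from the top view"""
    H=hsv(p).astype(int);h,s,v=H[...,0],H[...,1],H[...,2]
    org=(h>3)&(h<14)&(s>190)&(v>150); white=(s<70)&(v>120); out=[]
    for a,c,m in blobs(org,25):
        C=p2w(c,z,"top")[0]
        near=np.zeros_like(org);near[max(0,int(c[1])-42):int(c[1])+42,max(0,int(c[0])-30):int(c[0])+30]=1
        bl=[b for b in blobs(near&white,15)]
        X=[p2w(np.argwhere(b[2])[:,::-1],z,"top")[:,:2] for b in bl]
        X=[x for x in X if np.hypot(*(x.mean(0)-C[:2]))<.065]
        if not X: out.append((C[:2],None));continue
        tail=[x for x in X if x[:,0].mean()<C[0]-.02]; arm=[x for x in X if x[:,0].mean()>C[0]]
        t=np.concatenate(tail).mean(0) if tail else C[:2]
        b=np.concatenate(arm).mean(0) if arm else C[:2]
        d=b-t; th=np.degrees(np.arctan2(d[1],d[0]))
        tw=len(np.concatenate(tail)) if tail else 0
        out.append((C[:2],round(th,1),tw,t,b))
    return sorted(out,key=lambda o:-o[0][1])
E
python3 - <<'E'
from h import *
from scipy.spatial.transform import Rotation as R
np.set_printoptions(precision=4,suppress=True)
s=R.from_rotvec([-3.09304807e+00, -5.37031225e-01,  5.31975559e-04]).as_matrix();print(s)
p=np.load("/tmp/top0.npz")["p"]
for o in hooks(p):print(*o)
H=hsv(p).astype(int);h,s,v=H[...,0],H[...,1],H[...,2]
yel=(h>14)&(h<30)&(s>170)&(v>120); yel[240:]=0;yel[:165]=0
for a,c,m in blobs(yel,15):
    ys,xs=np.nonzero(m);print("yel",a,c,xs.min(),xs.max(),ys.min(),ys.max(),p2w(c,.07,"top")[0])
for nm,m,z in(("blue",(h>105)&(h<125)&(s>150),.006),("red",((h<4)|(h>175))&(s>150),.06),("redg",((h<4)|(h>175))&(s>150),.036),("green",(h>60)&(h<95)&(s>80),.036)):
    for a,c,k in blobs(m,25):
        if c[1]<400: 
            r=cv2.minAreaRect(p2w(np.argwhere(k)[:,::-1],z,"top")[:,:2].astype(np.float32));print(nm,a,c,np.array(r[0]),np.array(r[1]),r[2])
a=cv2.resize(p[255:345,130:190],None,fx=6,fy=6,interpolation=cv2.INTER_CUBIC)
b=cv2.resize(p[255:345,235:305],None,fx=6,fy=6,interpolation=cv2.INTER_CUBIC)
cv2.imwrite("pics/crop1.png",np.hstack([a,b]))
E
```

```text
[[ 0.9415  0.3371 -0.0007]
 [ 0.3371 -0.9415  0.0022]
 [ 0.0001 -0.0023 -1.    ]]
yel 30 [281.1667 185.9667] 280 282 176 198 [0.7097 0.0862 0.07  ]
yel 34 [320.5588 186.9118] 320 321 176 199 [ 0.7091 -0.0039  0.07  ]
yel 15 [358.8    180.4667] 358 360 176 185 [ 0.7256 -0.0914  0.07  ]
blue 2882 [319.8629 195.7363] [ 0.7033 -0.004 ] [0.0781 0.2598] 1.467894434928894
red 8235 [479.3591 286.7451] [ 0.4885 -0.3661] [0.1955 0.2164] 88.38214111328125
red 125 [149.76  315.432] [0.4116 0.3736] [0.0227 0.0273] 7.957118034362793
red 137 [164.9343 314.8613] [0.4133 0.3399] [0.0222 0.0273] 0.824638843536377
redg 8235 [479.3591 286.7451] [ 0.4897 -0.3731] [0.1991 0.2204] 88.38212585449219
redg 125 [149.76  315.432] [0.4114 0.3803] [0.0231 0.0278] 7.957128047943115
redg 137 [164.9343 314.8613] [0.4131 0.3461] [0.0226 0.0278] 0.8246465921401978
green 3352 [269.8878 130.5898] [0.8515 0.118 ] [0.1054 0.181 ] 1.0105624198913574
green 91 [165.9231 303.3407] [0.4403 0.345 ] [0.0182 0.0233] 0.8371971845626831
green 83 [149.3735 303.9036] [0.4375 0.3815] [0.0182 0.023 ] 0.8361440896987915
```

View pics/crop1.png

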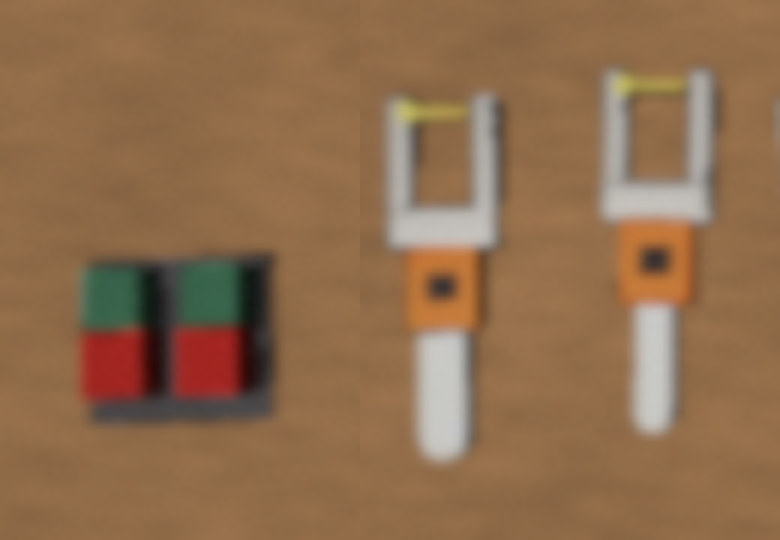

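The crop shows the gauge slot centre at about column 156.9, with the entrance edge near row 299.3. The tails clearly differ in width. I'll refine the masks with upsampling.

```bash
cat >> h.py <<'E'
def up(p,x0,x1,y0,y1,k=6): return cv2.resize(p[y0:y1,x0:x1],None,fx=k,fy=k,interpolation=cv2.INTER_CUBIC)
def pts(m,x0,y0,k=6): return (np.argwhere(m)[:,::-1]+.5)/k-.5+[x0,y0]
def hooks(p,z=.02,box=(200,430,225,350)):
    x0,x1,y0,y1=box;k=6;H=hsv(up(p,*box)).astype(int);h,s,v=H[...,0],H[...,1],H[...,2]
    org=(h>3)&(h<16)&(s>170)&(v>150);white=(s<85)&(v>110);out=[]
    B=blobs(white,400)
    W=[p2w(pts(b[2],x0,y0),z,"top")[:,:2] for b in B]
    for a,c,m in blobs(org,900):
        r=cv2.minAreaRect(p2w(pts(m,x0,y0),z,"top")[:,:2].astype(np.float32));C=np.array(r[0])
        near=[x for x in W if np.hypot(*(x.mean(0)-C))<.07]
        if len(near)<2: out.append((C,None));continue
        t=[x for x in near if x[:,0].mean()<C[0]];q=[x for x in near if x[:,0].mean()>C[0]]
        if not t or not q: out.append((C,None));continue
        t=max(t,key=len);q=max(q,key=len);d=q.mean(0)-t.mean(0)
        th=np.arctan2(d[1],d[0]);u=np.array([np.cos(th),np.sin(th)]);n=np.array([-u[1],u[0]])
        L=(t-C)@u;w=(t-C)@n;px=p2w([[300,300],[301,301]],z,"top");A=abs(np.prod((px[1]-px[0])[:2]))/36
        e=L.min();sel=(L>e+.012)&(L<e+.036);wd=sel.sum()*A/.024
        out.append((C,np.degrees(th),wd*1000,e,(L.max()-e)))
    return sorted(out,key=lambda o:-o[0][1])
E
python3 - <<'E'
from h import *
np.set_printoptions(precision=4,suppress=True)
p=np.load("/tmp/top0.npz")["p"]
for o in hooks(p):print(*o)
b=(130,190,285,335);H=hsv(up(p,*b)).astype(int);h,s,v=H[...,0],H[...,1],H[...,2]
m=(((h<5)|(h>174))&(s>150)&(v>95))|((h>60)&(h<95)&(s>80)&(v>75))
for a,c,k in blobs(m,1500):
    X=p2w(pts(k,130,285),.036,"top")[:,:2];r=cv2.minAreaRect(X.astype(np.float32));print("jaw",a,np.array(r[0]),np.array(r[1]),r[2],X.min(0),X.max(0))
    for x in np.arange(X[:,0].min()+.005,X[:,0].max(),.01):
        q=X[abs(X[:,0]-x)<.002];print("   x%.4f y %.4f %.4f"%(x,q[:,1].min(),q[:,1].max()))
b=(255,390,165,225);H=hsv(up(p,*b)).astype(int);h,s,v=H[...,0],H[...,1],H[...,2]
yel=(h>12)&(h<32)&(s>150)&(v>60)
for a,c,k in blobs(yel,300):
    X=p2w(pts(k,255,165),.072,"top")[:,:2]; f=np.polyfit(X[:,0],X[:,1],1);print("eye",a,X.mean(0),X.min(0),X.max(0),np.degrees(f[0]))
cv2.imwrite("pics/crop2.png",up(p,*b,k=5))
E
```

```text
[0.4439 0.1594] 2.0696512855753557 24.096125192862466 -0.06684596433939391 0.051511075257906144
[0.4546 0.0766] 0.3015229721105714 19.57538118893704 -0.06573968002163091 0.050873678735401745
[0.4474 0.0007] 6.859001576768473 18.83539695720784 -0.06615950655514724 0.05106206658438962
[ 0.4364 -0.0806] -8.49991211825662 18.928672280535054 -0.06619302519434406 0.051094969758106006
[ 0.4574 -0.1592] -3.7010536609220623 15.197659347446672 -0.06516346572375858 0.05014748642351188
jaw 2679 [0.4393 0.3486] [0.0199 0.0197] 2.6318376064300537 [0.4294 0.3383] [0.4493 0.3586]
   x0.4344 y 0.3384 0.3583
   x0.4444 y 0.3389 0.3586
jaw 2272 [0.4376 0.3853] [0.0195 0.0174] 2.9221956729888916 [0.4278 0.3762] [0.4476 0.394 ]
   x0.4328 y 0.3763 0.3939
   x0.4428 y 0.3772 0.3940
jaw 4173 [0.4134 0.3482] [0.0251 0.0242] 2.623868703842163 [0.4007 0.3355] [0.4262 0.3607]
   x0.4057 y 0.3356 0.3596
   x0.4157 y 0.3360 0.3601
   x0.4257 y 0.3369 0.3600
jaw 3851 [0.4116 0.3834] [0.025  0.0229] 4.606687068939209 [0.3987 0.3715] [0.425  0.3951]
   x0.4037 y 0.3715 0.3943
   x0.4137 y 0.3723 0.3948
   x0.4237 y 0.3728 0.3941
eye 1949 [ 0.7133 -0.0921] [ 0.6729 -0.096 ] [ 0.7393 -0.0869] 1.7350647387035105
eye 2283 [0.7072 0.0858] [0.6716 0.0811] [0.7347 0.0913] 1.727317378090271
eye 2337 [ 0.7074 -0.0037] [ 0.6703 -0.007 ] [0.7366 0.001 ] 2.4789871359682643
```

View pics/crop2.png

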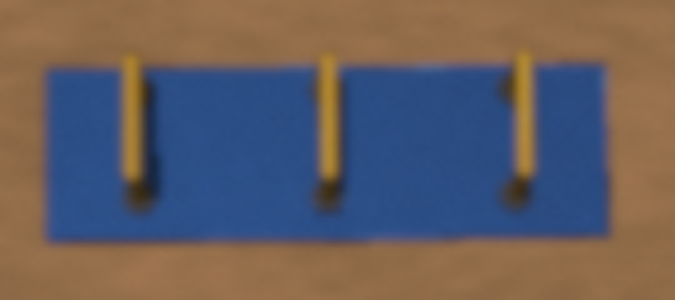

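```bash
python3 - <<'E'
from h import *
np.set_printoptions(precision=4,suppress=True)
print(p2w([[281.5,200.6],[320.9,200.6],[360,200]],.072,"top"))
print(p2w([[283,206],[320.2,206.4],[358.4,206]],.006,"top"))
p,d=np.load("/tmp/scene0.npz").values()
cv2.imwrite("pics/crop3.png",up(p,255,410,260,340,k=5))
E
```

```text
[[ 0.6754  0.0846  0.072 ]
 [ 0.6768 -0.0051  0.072 ]
 [ 0.6797 -0.0942  0.072 ]]
[[ 0.6754  0.0846  0.006 ]
 [ 0.6759 -0.0043  0.006 ]
 [ 0.6783 -0.0958  0.006 ]]
```

View pics/crop3.png

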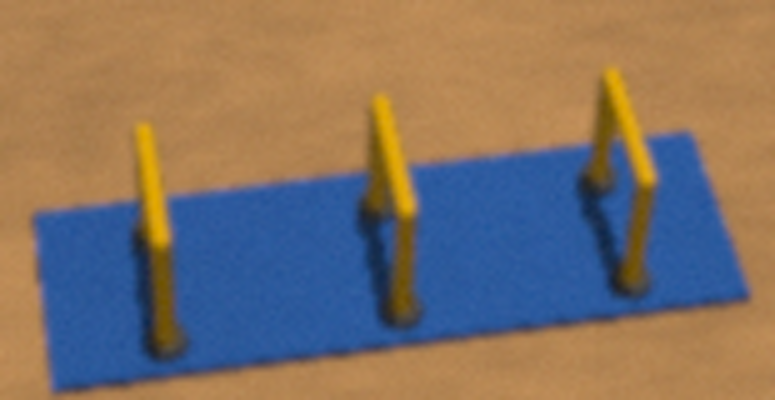

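Emit:
{"name": "step_arm", "arguments": {
  "commands": [
    {"dz": 0,"dx": 0.02,"fingers": -0.1},
    {"dx": 0.07,"dy": -0.02},
    {"dx": 0.12,"dy": -0.07},
    {"dx": 0.17,"dy": -0.12},
    {"dx": 0.2,"dy": -0.17}
  ]
}}

```text
invalid input
```

The scene crop shows the three upright eyes with the front legs on the far-from-camera side. The leg axes are at about x 0.679, y +0.085, -0.005 and -0.095, and the rack is turned about 1.5°. I'll start moving with full rows.

Emit:
{"name": "step_arm", "arguments": {
  "commands": [
    {"fingers": -0.1,"dx": 0.454,"dy": -0.593,"dz": 0.06,"roll": 19.4},
    {"fingers": -0.1,"dx": 0.454,"dy": -0.593,"dz": 0.06,"roll": 19.4},
    {"fingers": -0.1,"dx": 0.454,"dy": -0.593,"dz": 0.06,"roll": 19.4},
    {"fingers": -0.1,"dx": 0.454,"dy": -0.593,"dz": 0.06,"roll": 19.4},
    {"fingers": -0.1,"dx": 0.454,"dy": -0.593,"dz": 0.06,"roll": 19.4},
    {"fingers": -0.1,"dx": 0.454,"dy": -0.593,"dz": 0.06,"roll": 19.4},
    {"fingers": -0.1,"dx": 0.454,"dy": -0.593,"dz": 0.06,"roll": 19.4},
    {"fingers": -0.1,"dx": 0.454,"dy": -0.593,"dz": 0.06,"roll": 19.4}
  ],
  "squeeze": 60
}}

```text
time: 1.1
tool_pos: [0.3794, -0.1589, 0.191]
tcp_rot: [3.142, 0.007, 0.001]
wrist_force: [0.7, 0.7, 0.3]
width: 0.55
grip_force: 0.0
```

Emit:
{"name": "step_arm", "arguments": {
  "commands": [
    {"fingers": -0.1,"dx": 0.075,"dy": -0.235,"dz": 0.12,"roll": 0},
    {"fingers": -0.1,"dx": 0.075,"dy": -0.235,"dz": 0.12,"roll": 0},
    {"fingers": -0.1,"dx": 0.075,"dy": -0.235,"dz": 0.12,"roll": 0},
    {"fingers": -0.1,"dx": 0.075,"dy": -0.235,"dz": 0.12,"roll": 0},
    {"fingers": -0.1,"dx": 0.075,"dy": -0.235,"dz": 0.12,"roll": 0},
    {"fingers": -0.1,"dx": 0.075,"dy": -0.235,"dz": 0.12,"roll": 0}
  ],
  "squeeze": 60
}}

```text
time: 1.85
tool_pos: [0.452, 0.0758, 0.0698]
tcp_rot: [3.141, 0.013, -0.005]
wrist_force: [-0.1, -0.7, -0.2]
width: 0.55
grip_force: 0.0
```

Emit:
{"name": "step_arm", "arguments": {
  "commands": [
    {"fingers": -0.1,"dx": 0.002,"dy": -0.001,"dz": 0.05,"roll": 0},
    {"fingers": -0.1,"dx": 0.002,"dy": -0.001,"dz": 0.066,"roll": 0},
    {"fingers": -0.1,"dx": 0.002,"dy": -0.001,"dz": 0.066,"roll": 0},
    {"fingers": 1,"dx": 0.002,"dy": -0.001,"dz": 0.066,"roll": 0},
    {"fingers": 1,"dx": 0.002,"dy": -0.001,"dz": 0.066,"roll": 0},
    {"fingers": 1,"dx": 0.002,"dy": -0.001,"dz": 0.066,"roll": 0},
    {"fingers": 1,"dx": 0.002,"dy": -0.001,"dz": 0.066,"roll": 0}
  ],
  "squeeze": 60
}}

```text
time: 2.72
tool_pos: [0.4567, 0.0755, 0.007]
tcp_rot: [3.142, 0.008, 0.005]
wrist_force: [-1.3, -0.6, 6.9]
width: 0.309
grip_force: 61.1
```

Emit:
{"name": "step_arm", "arguments": {
  "commands": [
    {"fingers": 1,"dx": 0,"dy": 0,"dz": -0.06,"roll": 0},
    {"fingers": 1,"dx": 0.075,"dy": -0.296,"dz": -0.06,"roll": -2.3},
    {"fingers": 1,"dx": 0.075,"dy": -0.296,"dz": -0.06,"roll": -2.3},
    {"fingers": 1,"dx": 0.075,"dy": -0.296,"dz": -0.06,"roll": -2.3},
    {"fingers": 1,"dx": 0.075,"dy": -0.296,"dz": -0.06,"roll": -2.3},
    {"fingers": 1,"dx": 0.075,"dy": -0.296,"dz": -0.06,"roll": -2.3},
    {"fingers": 1,"dx": 0.075,"dy": -0.296,"dz": -0.06,"roll": -2.3},
    {"fingers": 1,"dx": 0.075,"dy": -0.296,"dz": -0.06,"roll": -2.3}
  ],
  "squeeze": 60
}}

```text
time: 3.72
tool_pos: [0.5278, 0.3716, 0.0647]
tcp_rot: [3.14, 0.073, -0.002]
wrist_force: [-0.1, -0.7, -1.5]
width: 0.311
grip_force: 60.3
```

Emit:
{"name": "step_arm", "arguments": {
  "commands": [
    {"fingers": 1,"dx": 0,"dy": 0,"dz": 0.0,"roll": 0},
    {"fingers": 1,"dx": 0,"dy": 0,"dz": 0.0,"roll": 0}
  ]
}}

```text
time: 3.98
tool_pos: [0.5284, 0.3706, 0.0653]
tcp_rot: [3.141, 0.069, -0.001]
wrist_force: [0.7, -0.5, -2.3]
width: 0.31
grip_force: 60.3
```

```bash
python3 - <<'E'
from h import *
s=read_state();print(s["tool_pos"],s["tcp_rot"],s["width"],s["wrist_force"])
p,d=read_camera("top");q,d=read_camera("scene");np.savez("/tmp/t1.npz",p=p,q=q)
print(w2p([s["tool_pos"]],"scene"))
cv2.imwrite("pics/g1.png",np.hstack([up(p,110,200,240,350,k=4),up(q,420,520,140,250,k=4)]))
E
```

```text
[0.52841721 0.37062982 0.06525542] [ 3.14050044e+00  6.90405272e-02 -5.62304557e-04] 0.3096577276091493 [ 0.72854591 -0.45254006 -2.31952724]
[[486.40627638 212.81388082]]
```

View pics/g1.png

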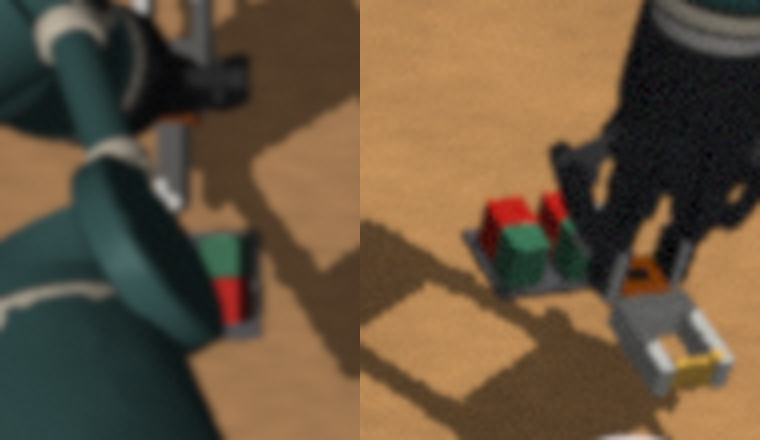

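The held hook is level in the jaws, just in front of the gauge (green faces at about (497,195) in the full scene view), and its tail clears the entrance. Next I lower it to slot height.

Emit:
{"name": "step_arm", "arguments": {
  "commands": [
    {"fingers": 1,"dx": 0,"dy": -0.001,"dz": 0.03,"roll": 0},
    {"fingers": 1,"dx": 0,"dy": -0.001,"dz": 0.048,"roll": 0},
    {"fingers": 1,"dx": 0,"dy": -0.001,"dz": 0.048,"roll": 0}
  ]
}}

```text
time: 4.45
tool_pos: [0.5267, 0.3715, 0.0149]
tcp_rot: [3.138, 0.071, -0.007]
wrist_force: [-0.3, 0.0, -2.5]
width: 0.313
grip_force: 60.3
```

Emit:
{"name": "step_arm", "arguments": {
  "commands": [
    {"fingers": 1,"dx": -0.005,"dy": 0,"dz": 0.0,"roll": 0},
    {"fingers": 1,"dx": -0.01,"dy": 0,"dz": 0.0,"roll": 0},
    {"fingers": 1,"dx": -0.014,"dy": 0,"dz": 0.0,"roll": 0},
    {"fingers": 1,"dx": -0.014,"dy": 0,"dz": 0.0,"roll": 0}
  ]
}}

```text
time: 4.95
tool_pos: [0.5143, 0.3726, 0.0177]
tcp_rot: [-3.14, -0.072, -0.001]
wrist_force: [0.2, 0.7, -1.9]
width: 0.309
grip_force: 60.3
```

Emit:
{"name": "step_arm", "arguments": {
  "commands": [
    {"fingers": 1,"dx": -0.003,"dy": 0,"dz": 0.0,"roll": 0},
    {"fingers": 1,"dx": -0.006,"dy": 0,"dz": 0.0,"roll": 0},
    {"fingers": 1,"dx": -0.006,"dy": 0,"dz": 0.0,"roll": 0}
  ]
}}

```text
time: 5.32
tool_pos: [0.5082, 0.372, 0.0172]
tcp_rot: [3.141, 0.071, -0.0]
wrist_force: [1.3, -1.2, -2.8]
width: 0.31
grip_force: 60.3
```

Emit:
{"name": "step_arm", "arguments": {
  "commands": [
    {"fingers": 1,"dx": -0.003,"dy": 0.001,"dz": 0.0,"roll": 0},
    {"fingers": 1,"dx": -0.006,"dy": 0.001,"dz": 0.0,"roll": 0},
    {"fingers": 1,"dx": -0.008,"dy": 0.001,"dz": 0.0,"roll": 0},
    {"fingers": 1,"dx": -0.008,"dy": 0.001,"dz": 0.0,"roll": 0}
  ]
}}

```text
time: 5.82
tool_pos: [0.5004, 0.3707, 0.0172]
tcp_rot: [3.141, 0.071, -0.0]
wrist_force: [0.1, 0.6, -3.1]
width: 0.306
grip_force: 60.3
```

Emit:
{"name": "step_arm", "arguments": {
  "commands": [
    {"fingers": 1,"dx": -0.002,"dy": 0.0,"dz": 0.0,"roll": 0},
    {"fingers": 1,"dx": -0.004,"dy": 0.0,"dz": 0.0,"roll": 0},
    {"fingers": 1,"dx": -0.005,"dy": 0.0,"dz": 0.0,"roll": 0},
    {"fingers": 1,"dx": -0.005,"dy": 0.0,"dz": 0.0,"roll": 0}
  ]
}}

```text
time: 6.32
tool_pos: [0.4955, 0.3705, 0.0172]
tcp_rot: [3.141, 0.071, -0.0]
wrist_force: [-0.4, 0.7, -1.2]
width: 0.312
grip_force: 60.3
```

Emit:
{"name": "step_arm", "arguments": {
  "commands": [
    {"fingers": 1,"dx": -0.002,"dy": 0.0,"dz": 0.0,"roll": 0},
    {"fingers": 1,"dx": -0.003,"dy": 0.0,"dz": 0.0,"roll": 0},
    {"fingers": 1,"dx": -0.003,"dy": 0.0,"dz": 0.0,"roll": 0}
  ]
}}

```text
time: 6.7
tool_pos: [0.4925, 0.3703, 0.0172]
tcp_rot: [3.141, 0.071, -0.0]
wrist_force: [-0.5, 0.5, -1.7]
width: 0.312
grip_force: 60.3
```

Emit:
{"name": "step_arm", "arguments": {
  "commands": [
    {"fingers": 1,"dx": -0.002,"dy": 0.0,"dz": 0.0,"roll": 0},
    {"fingers": 1,"dx": -0.003,"dy": 0.0,"dz": 0.0,"roll": 0},
    {"fingers": 1,"dx": -0.003,"dy": 0.0,"dz": 0.0,"roll": 0}
  ]
}}

```text
time: 7.08
tool_pos: [0.4895, 0.3702, 0.0172]
tcp_rot: [3.141, 0.071, -0.0]
wrist_force: [0.7, 0.0, -1.5]
width: 0.308
grip_force: 60.3
```

Emit:
{"name": "step_arm", "arguments": {
  "commands": [
    {"fingers": 1,"dx": -0.002,"dy": 0.0,"dz": 0.0,"roll": 0},
    {"fingers": 1,"dx": -0.003,"dy": 0.0,"dz": 0.0,"roll": 0},
    {"fingers": 1,"dx": -0.003,"dy": 0.0,"dz": 0.0,"roll": 0}
  ]
}}

```text
time: 7.45
tool_pos: [0.4877, 0.3706, 0.0178]
tcp_rot: [-3.14, -0.071, -0.004]
wrist_force: [2.7, 1.7, -2.7]
width: 0.31
grip_force: 60.2
```

Emit:
{"name": "step_arm", "arguments": {
  "commands": [
    {"fingers": 1,"dx": -0.001,"dy": 0.0,"dz": 0.0,"roll": 0},
    {"fingers": 1,"dx": -0.002,"dy": 0.0,"dz": 0.0,"roll": 0},
    {"fingers": 1,"dx": -0.002,"dy": 0.0,"dz": 0.0,"roll": 0}
  ]
}}

```text
time: 7.82
tool_pos: [0.4875, 0.3707, 0.0183]
tcp_rot: [-3.139, -0.072, -0.009]
wrist_force: [8.4, 0.9, -4.4]
width: 0.306
grip_force: 60.1
```

The tail passed the green gap and stopped about 29 mm in with 8 N, so this hook is good. I withdraw it and go to the left eye.

Emit:
{"name": "step_arm", "arguments": {
  "commands": [
    {"fingers": 1,"dx": 0.03,"dy": 0.0,"dz": 0.0,"roll": 0},
    {"fingers": 1,"dx": 0.055,"dy": 0.0,"dz": 0.0,"roll": 0},
    {"fingers": 1,"dx": 0.055,"dy": 0.0,"dz": -0.04,"roll": 0},
    {"fingers": 1,"dx": 0.055,"dy": 0.0,"dz": -0.06,"roll": 0},
    {"fingers": 1,"dx": 0.055,"dy": 0.0,"dz": -0.06,"roll": 0}
  ]
}}

```text
time: 8.45
tool_pos: [0.5406, 0.3734, 0.0795]
tcp_rot: [-3.139, -0.072, -0.005]
wrist_force: [0.7, 0.0, -2.2]
width: 0.308
grip_force: 60.4
```

Emit:
{"name": "step_arm", "arguments": {
  "commands": [
    {"fingers": 1,"dx": 0.0,"dy": 0.06,"dz": 0.0,"roll": 1},
    {"fingers": 1,"dx": 0.03,"dy": 0.292,"dz": 0.0,"roll": 1},
    {"fingers": 1,"dx": 0.03,"dy": 0.292,"dz": 0,"roll": 1},
    {"fingers": 1,"dx": 0.03,"dy": 0.292,"dz": 0,"roll": 1},
    {"fingers": 1,"dx": 0.03,"dy": 0.292,"dz": 0,"roll": 1},
    {"fingers": 1,"dx": 0.03,"dy": 0.292,"dz": 0,"roll": 1},
    {"fingers": 1,"dx": 0.03,"dy": 0.292,"dz": 0,"roll": 1}
  ]
}}

```text
time: 9.32
tool_pos: [0.5815, 0.0823, 0.0761]
tcp_rot: [-3.141, -0.043, 0.004]
wrist_force: [0.6, 1.3, -1.8]
width: 0.312
grip_force: 60.5
```

```bash
python3 - <<'E'
from h import *
s=read_state();print(s["tool_pos"],s["tcp_rot"],s["width"],s["wrist_force"])
p,d=read_camera("top");q,d=read_camera("scene");np.savez("/tmp/t2.npz",p=p,q=q)
cv2.imwrite("pics/e1.png",np.hstack([up(p,250,350,165,275,k=4),up(q,310,410,195,305,k=4)]))
E
```

```text
[0.58145779 0.08225549 0.07606103] [-3.14100048 -0.04275565  0.00376375] 0.3121170745596726 [ 0.5987338   1.27941891 -1.75159856]
```

View pics/e1.png

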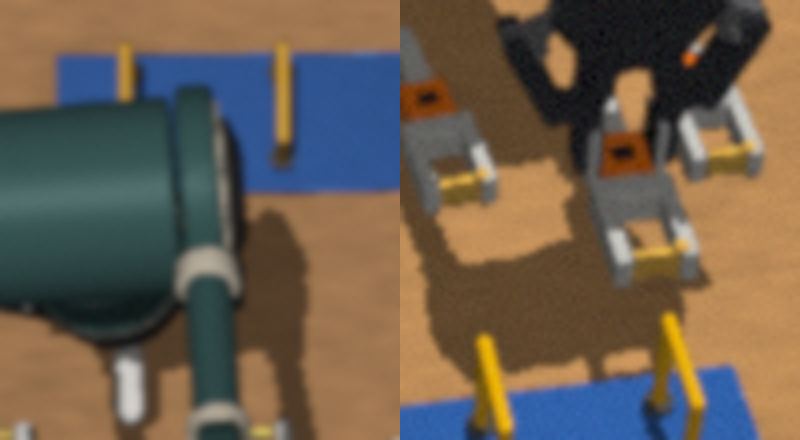

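The scene crop shows the held hook level, with its mouth at about (375,260) px. The left eye's front-top corner is at about (377,275). Now their lateral relation from the same camera.

```bash
cat >> h.py <<'E'
def sc(q,tcp,ang):
    """scene view: held hook's orange-block top and gate centre vs expectation"""
    u=np.array([np.cos(ang),np.sin(ang)]);o=tcp[:2];zt=tcp[2]+.013
    H=hsv(q).astype(int);h,s,v=H[...,0],H[...,1],H[...,2]
    for nm,off,z,m in(("block",0,zt,(h>2)&(h<15)&(s>190)),("gate",.068,zt-.002,(h>15)&(h<30)&(s>130)&(v>130))):
        e=w2p(np.r_[o+off*u,z],"scene")[0];x0,y0=int(e[0])-14,int(e[1])-11
        c=hsv(up(q,x0,x0+28,y0,y0+22)).astype(int);hh,ss,vv=c[...,0],c[...,1],c[...,2]
        mm=(hh>2)&(hh<14)&(ss>185) if nm=="block" else (hh>17)&(hh<30)&(ss>120)&(vv>120)
        b=blobs(mm,80)
        if not b: print(nm,"none");continue
        k=max(b,key=lambda t:t[0])[2];P=pts(k,x0,y0);X=p2w(P,z,"scene")[:,:2]
        r=(X-o)@np.c_[u,[-u[1],u[0]]];print(nm,len(P),"px",P.mean(0).round(1),"rel TCP mm: mean",(r.mean(0)*1e3).round(1),"range",(r.min(0)*1e3).round(1),(r.max(0)*1e3).round(1))
E
python3 - <<'E'
from h import *
np.set_printoptions(precision=4,suppress=True)
s=read_state();q=np.load("/tmp/t2.npz")["q"];sc(q,s["tool_pos"],.0272)
q=np.load("/tmp/scene0.npz")["p"]
# eye top bars in scene view, z=.072
b=(255,410,260,340);H=hsv(up(q,*b)).astype(int);h,s,v=H[...,0],H[...,1],H[...,2]
for a,c,k in blobs((h>14)&(h<30)&(s>170)&(v>150),200):
    P=pts(k,255,260);t=P[P[:,1]<P[:,1].min()+1.2].mean(0);print("eye front top",t,p2w(t,.072,"scene")[0])
E
```

```text
block 3071 px [366.3 232.9] rel TCP mm: mean [0.7 3.5] range [-13.4 -11.6] [14.8 16.7]
gate 1673 px [374.6 257.6] rel TCP mm: mean [69.9  3.2] range [63.8 -9.4] [76.3 17.1]
eye front top [376.8403 273.603 ] [0.6796 0.0878 0.072 ]
eye front top [330.6573 278.9401] [ 0.6812 -0.002   0.072 ]
eye front top [283.4041 284.6209] [ 0.6833 -0.0919  0.072 ]
```

Emit:
{"name": "step_arm", "arguments": {
  "commands": [
    {"fingers": 1,"dx": 0.0,"dy": 0.0,"dz": 0.04,"roll": 0},
    {"fingers": 1,"dx": 0.0,"dy": 0.0,"dz": 0.06,"roll": 0},
    {"fingers": 1,"dx": 0.0,"dy": 0.0,"dz": 0.06,"roll": 0},
    {"fingers": 1,"dx": 0.02,"dy": 0.0,"dz": 0.06,"roll": 0},
    {"fingers": 1,"dx": 0.02,"dy": 0.0,"dz": 0.06,"roll": 0}
  ],
  "squeeze": 90
}}

```text
time: 10.05
tool_pos: [0.6042, 0.0832, 0.0184]
tcp_rot: [-3.141, -0.044, -0.002]
wrist_force: [-0.7, 0.4, -2.2]
width: 0.298
grip_force: 93.1
```

Emit:
{"name": "step_arm", "arguments": {
  "commands": [
    {"fingers": 1,"dx": 0.005,"dy": 0.0,"dz": 0,"roll": 0},
    {"fingers": 1,"dx": 0.01,"dy": 0.0,"dz": 0,"roll": 0},
    {"fingers": 1,"dx": 0.015,"dy": 0.0,"dz": 0,"roll": 0},
    {"fingers": 1,"dx": 0.02,"dy": 0.0,"dz": 0,"roll": 0},
    {"fingers": 1,"dx": 0.02,"dy": 0.0,"dz": 0,"roll": 0}
  ]
}}

```text
time: 10.68
tool_pos: [0.6205, 0.084, 0.0162]
tcp_rot: [-3.14, -0.044, 0.007]
wrist_force: [-3.3, 3.3, -3.0]
width: 0.299
grip_force: 93.1
```

Emit:
{"name": "step_arm", "arguments": {
  "commands": [
    {"fingers": 1,"dx": 0.005,"dy": 0.0,"dz": 0,"roll": 0},
    {"fingers": 1,"dx": 0.01,"dy": 0.0,"dz": 0,"roll": 0},
    {"fingers": 1,"dx": 0.013,"dy": 0.0,"dz": 0,"roll": 0},
    {"fingers": 1,"dx": 0.013,"dy": 0.0,"dz": 0,"roll": 0}
  ]
}}

```text
time: 11.18
tool_pos: [0.6371, 0.0834, 0.0179]
tcp_rot: [3.141, 0.044, 0.004]
wrist_force: [0.6, 0.4, -1.8]
width: 0.292
grip_force: 93.3
```

Emit:
{"name": "step_arm", "arguments": {
  "commands": [
    {"fingers": 1,"dx": 0.003,"dy": 0.0,"dz": 0,"roll": 0},
    {"fingers": 1,"dx": 0.005,"dy": 0.0,"dz": 0,"roll": 0},
    {"fingers": 1,"dx": 0.005,"dy": 0.0,"dz": 0,"roll": 0}
  ]
}}

```text
time: 11.55
tool_pos: [0.6412, 0.0835, 0.0174]
tcp_rot: [3.141, 0.043, 0.001]
wrist_force: [-0.4, 0.4, -2.1]
width: 0.291
grip_force: 93.3
```

Emit:
{"name": "step_arm", "arguments": {
  "commands": [
    {"fingers": 1,"dx": 0.002,"dy": 0.0,"dz": 0,"roll": 0},
    {"fingers": 1,"dx": 0.003,"dy": 0.0,"dz": 0,"roll": 0},
    {"fingers": 1,"dx": 0.003,"dy": 0.0,"dz": 0,"roll": 0}
  ]
}}

```text
time: 11.92
tool_pos: [0.6439, 0.0838, 0.0172]
tcp_rot: [3.141, 0.044, 0.0]
wrist_force: [-0.8, 0.3, -1.4]
width: 0.296
grip_force: 93.3
```

```bash
python3 - <<'E'
from h import *
s=read_state();print(s["tool_pos"],s["tcp_rot"],s["width"],s["wrist_force"])
q,d=read_camera("scene");np.savez("/tmp/t3.npz",q=q)
cv2.imwrite("pics/e2.png",up(q,320,420,230,310,k=6))
E
```

```text
[0.6438609  0.08384113 0.0172415 ] [3.14128730e+00 4.37712931e-02 1.05194854e-04] 0.2962144100653642 [-0.80711155  0.26797448 -1.39989657]
```

View pics/e2.png

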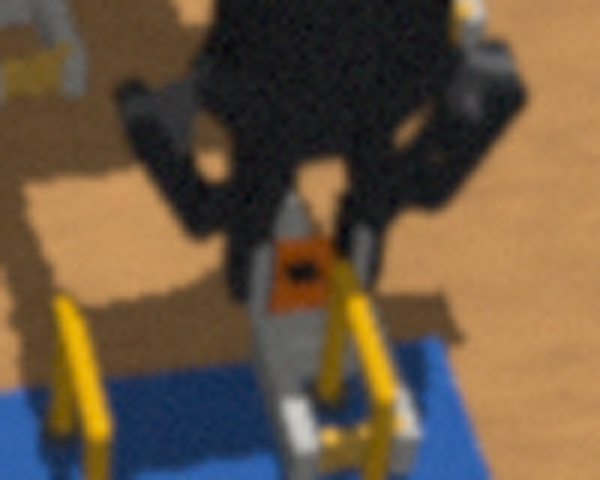

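The front leg is inside the throat at about (376,298) px, and the brass gate is shut in front of it. It's clipped, so I let it down, release and lift.

Emit:
{"name": "step_arm", "arguments": {
  "commands": [
    {"fingers": 1,"dx": -0.002,"dy": 0.0,"dz": 0.003,"roll": 0},
    {"fingers": 1,"dx": -0.002,"dy": 0.0,"dz": 0.004,"roll": 0},
    {"fingers": -0.1,"dx": -0.002,"dy": 0.0,"dz": 0.004,"roll": 0},
    {"fingers": -0.1,"dx": -0.002,"dy": 0.0,"dz": 0.004,"roll": 0},
    {"fingers": -0.1,"dx": -0.002,"dy": 0.0,"dz": 0.004,"roll": 0},
    {"fingers": -0.1,"dx": -0.002,"dy": 0.0,"dz": -0.04,"roll": 0},
    {"fingers": -0.1,"dx": -0.002,"dy": 0.0,"dz": -0.08,"roll": 0},
    {"fingers": -0.1,"dx": -0.002,"dy": 0.0,"dz": -0.08,"roll": 0}
  ],
  "squeeze": 60
}}

```text
time: 12.98
tool_pos: [0.6456, 0.0841, 0.1024]
tcp_rot: [-3.141, -0.044, -0.015]
wrist_force: [0.7, -0.0, 0.5]
width: 0.554
grip_force: 0.0
```

Emit:
{"name": "step_arm", "arguments": {
  "commands": [
    {"fingers": -0.1,"dx": -0.08,"dy": -0.06,"dz": 0,"roll": -4},
    {"fingers": -0.1,"dx": -0.08,"dy": -0.06,"dz": 0,"roll": -4},
    {"fingers": -0.1,"dx": -0.08,"dy": -0.06,"dz": 0,"roll": -4}
  ]
}}

```text
time: 13.35
tool_pos: [0.5569, 0.1425, 0.0958]
tcp_rot: [3.137, 0.157, -0.005]
wrist_force: [0.8, -0.6, -0.7]
width: 0.549
grip_force: 0.0
```

```bash
python3 - <<'E'
from h import *
np.set_printoptions(precision=4,suppress=True)
s=read_state();print(s["tool_pos"],s["tcp_rot"])
p,d=read_camera("top");q,d=read_camera("scene");np.savez("/tmp/t4.npz",p=p,q=q)
for o in hooks(p):print(*o)
cv2.imwrite("pics/r1.png",np.hstack([up(p,220,420,170,350,k=2),up(q,250,430,180,340,k=2)[:320]] if 0 else [up(p,220,420,170,350,k=2),up(q,240,440,170,350,k=2)]))
E
```

```text
[0.5569 0.1425 0.0958] [ 3.1374  0.1571 -0.0055]
[ 0.4478 -0.0006] 3.989783553255699 19.401267252059583 -0.06628918670899481 0.05110487506757305
[ 0.4366 -0.0805] -8.483108193451029 18.947327345200492 -0.06645085973796283 0.0512812049650304
[ 0.4576 -0.1589] -3.710997301500684 15.272279606108441 -0.0653305504332884 0.050178293060820556
```

View pics/r1.png

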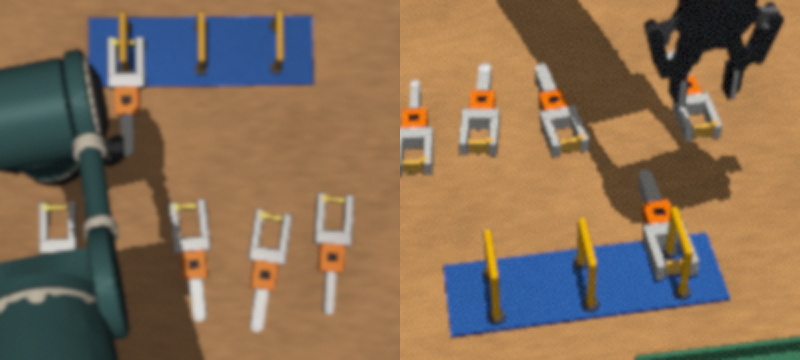

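The first hook hangs on the left eye with its gate shut. The other four hooks are unmoved. Next is hook 3 (top view column 316).

Emit:
{"name": "step_arm", "arguments": {
  "commands": [
    {"fingers": -0.1,"dx": -0.123,"dy": 0.13,"dz": 0.035,"roll": -1.2},
    {"fingers": -0.1,"dx": -0.123,"dy": 0.13,"dz": 0.035,"roll": -1.2},
    {"fingers": -0.1,"dx": -0.123,"dy": 0.13,"dz": 0.035,"roll": -1.2},
    {"fingers": -0.1,"dx": -0.123,"dy": 0.13,"dz": 0.035,"roll": -1.2},
    {"fingers": -0.1,"dx": -0.123,"dy": 0.13,"dz": 0.035,"roll": -1.2},
    {"fingers": -0.1,"dx": -0.123,"dy": 0.13,"dz": 0.035,"roll": -1.2}
  ]
}}

```text
time: 14.2
tool_pos: [0.4524, 0.0004, 0.063]
tcp_rot: [3.136, 0.187, 0.003]
wrist_force: [0.3, -0.1, 0.4]
width: 0.547
grip_force: 0.0
```

Emit:
{"name": "step_arm", "arguments": {
  "commands": [
    {"fingers": -0.1,"dx": 0,"dy": 0,"dz": 0.03,"roll": 0}
  ]
}}

```text
time: 14.32
tool_pos: [0.4552, 0.0006, 0.0348]
tcp_rot: [3.135, 0.188, 0.013]
wrist_force: [0.3, 0.8, -0.4]
width: 0.548
grip_force: 0.0
```

Emit:
{"name": "step_arm", "arguments": {
  "commands": [
    {"fingers": -0.1,"dx": -0.005,"dy": 0,"dz": 0.026,"roll": 0},
    {"fingers": -0.1,"dx": -0.005,"dy": 0,"dz": 0.026,"roll": 0}
  ]
}}

```text
time: 14.58
tool_pos: [0.444, 0.0004, 0.0047]
tcp_rot: [-3.135, -0.189, 0.007]
wrist_force: [-0.7, -0.1, 0.6]
width: 0.554
grip_force: 0.0
```

Emit:
{"name": "step_arm", "arguments": {
  "commands": [
    {"fingers": 1,"dx": 0,"dy": 0,"dz": 0.0,"roll": 0},
    {"fingers": 1,"dx": 0,"dy": 0,"dz": 0.0,"roll": 0},
    {"fingers": 1,"dx": 0,"dy": 0,"dz": 0.0,"roll": 0},
    {"fingers": 1,"dx": 0,"dy": 0,"dz": 0.0,"roll": 0}
  ]
}}

```text
time: 15.08
tool_pos: [0.4471, -0.0003, 0.0075]
tcp_rot: [-3.136, -0.186, -0.005]
wrist_force: [0.6, 2.8, 7.0]
width: 0.31
grip_force: 61.2
```

Emit:
{"name": "step_arm", "arguments": {
  "commands": [
    {"fingers": 1,"dx": 0,"dy": 0,"dz": -0.05,"roll": 0},
    {"fingers": 1,"dx": 0.126,"dy": -0.36,"dz": -0.06,"roll": 4.2},
    {"fingers": 1,"dx": 0.126,"dy": -0.36,"dz": -0.06,"roll": 4.2},
    {"fingers": 1,"dx": 0.126,"dy": -0.36,"dz": -0.06,"roll": 4.2},
    {"fingers": 1,"dx": 0.126,"dy": -0.36,"dz": -0.06,"roll": 4.2},
    {"fingers": 1,"dx": 0.126,"dy": -0.36,"dz": -0.06,"roll": 4.2},
    {"fingers": 1,"dx": 0.126,"dy": -0.36,"dz": -0.06,"roll": 4.2},
    {"fingers": 1,"dx": 0.126,"dy": -0.36,"dz": -0.06,"roll": 4.2}
  ]
}}

```text
time: 16.08
tool_pos: [0.5284, 0.3759, 0.0661]
tcp_rot: [-3.139, -0.077, -0.002]
wrist_force: [-0.0, -0.1, -2.5]
width: 0.307
grip_force: 60.4
```

Emit:
{"name": "step_arm", "arguments": {
  "commands": [
    {"fingers": 1,"dx": 0,"dy": 0,"dz": 0,"roll": 0},
    {"fingers": 1,"dx": 0,"dy": 0,"dz": 0,"roll": 0},
    {"fingers": 1,"dx": 0,"dy": 0,"dz": 0,"roll": 0}
  ]
}}

```text
time: 16.45
tool_pos: [0.5276, 0.3702, 0.066]
tcp_rot: [3.14, 0.069, -0.001]
wrist_force: [-0.2, 0.6, -2.4]
width: 0.305
grip_force: 60.4
```

Emit:
{"name": "step_arm", "arguments": {
  "commands": [
    {"fingers": 1,"dx": 0,"dy": -0.0015,"dz": 0.035,"roll": 0},
    {"fingers": 1,"dx": 0,"dy": -0.0015,"dz": 0.049,"roll": 0},
    {"fingers": 1,"dx": 0,"dy": -0.0015,"dz": 0.049,"roll": 0},
    {"fingers": 1,"dx": 0,"dy": -0.0015,"dz": 0.049,"roll": 0}
  ]
}}

```text
time: 16.95
tool_pos: [0.5286, 0.3736, 0.0182]
tcp_rot: [-3.14, -0.071, -0.002]
wrist_force: [0.8, 0.4, -1.2]
width: 0.303
grip_force: 60.3
```

Emit:
{"name": "step_arm", "arguments": {
  "commands": [
    {"fingers": 1,"dx": -0.006,"dy": 0,"dz": 0,"roll": 0},
    {"fingers": 1,"dx": -0.01,"dy": 0,"dz": 0,"roll": 0},
    {"fingers": 1,"dx": -0.014,"dy": 0,"dz": 0,"roll": 0},
    {"fingers": 1,"dx": -0.017,"dy": 0,"dz": 0,"roll": 0},
    {"fingers": 1,"dx": -0.02,"dy": 0,"dz": 0,"roll": 0},
    {"fingers": 1,"dx": -0.02,"dy": 0,"dz": 0,"roll": 0}
  ]
}}

```text
time: 17.7
tool_pos: [0.5076, 0.3725, 0.0171]
tcp_rot: [3.141, 0.071, -0.0]
wrist_force: [-0.0, 0.0, -1.8]
width: 0.307
grip_force: 60.3
```

Emit:
{"name": "step_arm", "arguments": {
  "commands": [
    {"fingers": 1,"dx": -0.003,"dy": 0,"dz": 0,"roll": 0},
    {"fingers": 1,"dx": -0.006,"dy": 0,"dz": 0,"roll": 0},
    {"fingers": 1,"dx": -0.009,"dy": 0,"dz": 0,"roll": 0},
    {"fingers": 1,"dx": -0.012,"dy": 0,"dz": 0,"roll": 0},
    {"fingers": 1,"dx": -0.015,"dy": 0,"dz": 0,"roll": 0},
    {"fingers": 1,"dx": -0.015,"dy": 0,"dz": 0,"roll": 0}
  ]
}}

```text
time: 18.45
tool_pos: [0.4926, 0.3718, 0.0172]
tcp_rot: [3.141, 0.072, -0.0]
wrist_force: [1.1, 1.0, -2.0]
width: 0.306
grip_force: 60.3
```

Emit:
{"name": "step_arm", "arguments": {
  "commands": [
    {"fingers": 1,"dx": -0.002,"dy": 0.0,"dz": 0.0,"roll": 0},
    {"fingers": 1,"dx": -0.003,"dy": 0.0,"dz": 0.0,"roll": 0},
    {"fingers": 1,"dx": -0.003,"dy": 0.0,"dz": 0.0,"roll": 0}
  ]
}}

```text
time: 18.82
tool_pos: [0.4898, 0.3717, 0.0172]
tcp_rot: [3.141, 0.071, -0.0]
wrist_force: [-0.4, -0.2, -1.6]
width: 0.312
grip_force: 60.3
```

Emit:
{"name": "step_arm", "arguments": {
  "commands": [
    {"fingers": 1,"dx": -0.002,"dy": 0.0005,"dz": 0.0,"roll": 0},
    {"fingers": 1,"dx": -0.003,"dy": 0.0005,"dz": 0.0,"roll": 0},
    {"fingers": 1,"dx": -0.003,"dy": 0.0005,"dz": 0.0,"roll": 0}
  ]
}}

```text
time: 19.2
tool_pos: [0.4868, 0.371, 0.0172]
tcp_rot: [3.141, 0.071, -0.0]
wrist_force: [-0.1, 0.4, -2.2]
width: 0.313
grip_force: 60.3
```

Emit:
{"name": "step_arm", "arguments": {
  "commands": [
    {"fingers": 1,"dx": -0.002,"dy": 0.0,"dz": 0.0,"roll": 0},
    {"fingers": 1,"dx": -0.003,"dy": 0.0,"dz": 0.0,"roll": 0},
    {"fingers": 1,"dx": -0.003,"dy": 0.0,"dz": 0.0,"roll": 0}
  ]
}}

```text
time: 19.58
tool_pos: [0.4858, 0.371, 0.0178]
tcp_rot: [-3.14, -0.072, -0.006]
wrist_force: [5.8, -2.0, -3.1]
width: 0.311
grip_force: 60.3
```

Emit:
{"name": "step_arm", "arguments": {
  "commands": [
    {"fingers": 1,"dx": -0.001,"dy": 0.0,"dz": 0.0,"roll": 0},
    {"fingers": 1,"dx": -0.002,"dy": 0.0,"dz": 0.0,"roll": 0},
    {"fingers": 1,"dx": -0.002,"dy": 0.0,"dz": 0.0,"roll": 0}
  ]
}}

```text
time: 19.95
tool_pos: [0.4855, 0.3711, 0.0183]
tcp_rot: [-3.14, -0.073, -0.011]
wrist_force: [8.7, -2.3, -4.3]
width: 0.307
grip_force: 60.2
```

Same stop (~29 mm in, 8.7 N), so this hook is good too and goes to the middle eye.

Emit:
{"name": "step_arm", "arguments": {
  "commands": [
    {"fingers": 1,"dx": 0.03,"dy": 0.0,"dz": 0.0,"roll": 0},
    {"fingers": 1,"dx": 0.056,"dy": 0.0,"dz": 0.0,"roll": 0},
    {"fingers": 1,"dx": 0.056,"dy": 0.0,"dz": -0.04,"roll": 0},
    {"fingers": 1,"dx": 0.056,"dy": 0.0,"dz": -0.065,"roll": 0},
    {"fingers": 1,"dx": 0.056,"dy": 0.0,"dz": -0.065,"roll": 0}
  ]
}}

```text
time: 20.58
tool_pos: [0.5396, 0.3747, 0.085]
tcp_rot: [-3.138, -0.071, -0.007]
wrist_force: [1.0, 1.1, -2.6]
width: 0.313
grip_force: 60.5
```

Emit:
{"name": "step_arm", "arguments": {
  "commands": [
    {"fingers": 1,"dx": 0.0,"dy": 0.06,"dz": 0.0,"roll": 1},
    {"fingers": 1,"dx": 0.026,"dy": 0.382,"dz": 0.0,"roll": 1},
    {"fingers": 1,"dx": 0.026,"dy": 0.382,"dz": 0,"roll": 1},
    {"fingers": 1,"dx": 0.026,"dy": 0.382,"dz": 0,"roll": 1},
    {"fingers": 1,"dx": 0.026,"dy": 0.382,"dz": 0,"roll": 1},
    {"fingers": 1,"dx": 0.026,"dy": 0.382,"dz": 0,"roll": 1},
    {"fingers": 1,"dx": 0.026,"dy": 0.382,"dz": 0,"roll": 1},
    {"fingers": 1,"dx": 0.026,"dy": 0.382,"dz": 0,"roll": 1}
  ]
}}

```text
time: 21.58
tool_pos: [0.5801, -0.0074, 0.0809]
tcp_rot: [-3.141, -0.04, 0.004]
wrist_force: [-0.5, 0.8, -1.8]
width: 0.31
grip_force: 60.6
```

Emit:
{"name": "step_arm", "arguments": {
  "commands": [
    {"fingers": 1,"dx": 0.0,"dy": 0.0,"dz": 0.0,"roll": 0},
    {"fingers": 1,"dx": 0.0,"dy": 0.0,"dz": 0.0,"roll": 0}
  ]
}}

```text
time: 21.82
tool_pos: [0.5808, -0.0053, 0.0819]
tcp_rot: [-3.141, -0.047, 0.001]
wrist_force: [0.4, 0.8, -1.5]
width: 0.307
grip_force: 60.6
```

```bash
python3 - <<'E'
from h import *
np.set_printoptions(precision=4,suppress=True)
s=read_state();print(s["tool_pos"],s["tcp_rot"],s["width"])
q,d=read_camera("scene");sc(q,s["tool_pos"],.0272)
E
```

```text
[ 0.5808 -0.0053  0.0819] [-3.1409 -0.0472  0.0009] 0.30701342065482845
block 3405 px [322.7 235.5] rel TCP mm: mean [3.2 2.1] range [-11.9 -11.5] [17.1 15.7]
gate 1756 px [329.8 260.2] rel TCP mm: mean [71.6  3.8] range [64.8 -8.7] [77.8 17.4]
```

Emit:
{"name": "step_arm", "arguments": {
  "commands": [
    {"fingers": 1,"dx": 0.0,"dy": 0.002,"dz": 0.04,"roll": 0},
    {"fingers": 1,"dx": 0.0,"dy": 0.002,"dz": 0.065,"roll": 0},
    {"fingers": 1,"dx": 0.0,"dy": 0.002,"dz": 0.065,"roll": 0},
    {"fingers": 1,"dx": 0.02,"dy": 0.002,"dz": 0.065,"roll": 0},
    {"fingers": 1,"dx": 0.02,"dy": 0.002,"dz": 0.065,"roll": 0}
  ],
  "squeeze": 90
}}

```text
time: 22.5
tool_pos: [0.6037, -0.008, 0.0192]
tcp_rot: [3.141, 0.045, 0.006]
wrist_force: [0.2, -0.3, -0.9]
width: 0.301
grip_force: 93.1
```

Emit:
{"name": "step_arm", "arguments": {
  "commands": [
    {"fingers": 1,"dx": 0.005,"dy": 0.0,"dz": 0,"roll": 0},
    {"fingers": 1,"dx": 0.01,"dy": 0.0,"dz": 0,"roll": 0},
    {"fingers": 1,"dx": 0.015,"dy": 0.0,"dz": 0,"roll": 0},
    {"fingers": 1,"dx": 0.02,"dy": 0.0,"dz": 0,"roll": 0},
    {"fingers": 1,"dx": 0.02,"dy": 0.0,"dz": 0,"roll": 0}
  ]
}}

```text
time: 23.12
tool_pos: [0.6179, -0.0069, 0.0158]
tcp_rot: [-3.14, -0.044, 0.011]
wrist_force: [-5.8, 4.0, -2.9]
width: 0.295
grip_force: 93.1
```

Emit:
{"name": "step_arm", "arguments": {
  "commands": [
    {"fingers": 1,"dx": 0.005,"dy": 0.0,"dz": 0,"roll": 0},
    {"fingers": 1,"dx": 0.01,"dy": 0.0,"dz": 0,"roll": 0},
    {"fingers": 1,"dx": 0.015,"dy": 0.0,"dz": 0,"roll": 0},
    {"fingers": 1,"dx": 0.02,"dy": 0.0,"dz": 0,"roll": 0},
    {"fingers": 1,"dx": 0.022,"dy": 0.0,"dz": 0,"roll": 0},
    {"fingers": 1,"dx": 0.022,"dy": 0.0,"dz": 0,"roll": 0}
  ]
}}

```text
time: 23.88
tool_pos: [0.6439, -0.0076, 0.0176]
tcp_rot: [3.141, 0.043, 0.002]
wrist_force: [-0.7, -0.7, -1.2]
width: 0.299
grip_force: 93.2
```

```bash
python3 - <<'E'
from h import *
s=read_state();print(s["tool_pos"],s["tcp_rot"],s["width"],s["wrist_force"])
q,d=read_camera("scene")
cv2.imwrite("pics/e3.png",up(q,275,375,230,310,k=6))
E
```

```text
[ 0.64387176 -0.00764514  0.01764247] [3.14097203e+00 4.34606045e-02 1.71699589e-03] 0.298988431638242 [-0.66951605 -0.71850518 -1.22719368]
```

View pics/e3.png

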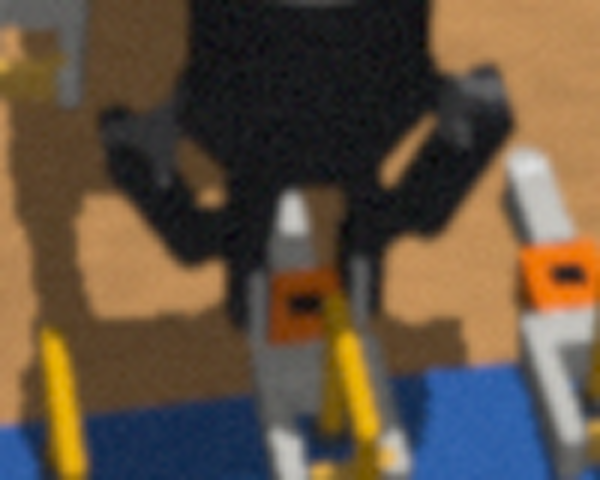

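The leg (about (331,297) px) is behind the shut brass gate, and the force fell back to zero. It's clipped, so I release and look.

Emit:
{"name": "step_arm", "arguments": {
  "commands": [
    {"fingers": 1,"dx": -0.002,"dy": 0.0,"dz": 0.003,"roll": 0},
    {"fingers": 1,"dx": -0.002,"dy": 0.0,"dz": 0.004,"roll": 0},
    {"fingers": -0.1,"dx": -0.002,"dy": 0.0,"dz": 0.004,"roll": 0},
    {"fingers": -0.1,"dx": -0.002,"dy": 0.0,"dz": 0.004,"roll": 0},
    {"fingers": -0.1,"dx": -0.002,"dy": 0.0,"dz": 0.004,"roll": 0},
    {"fingers": -0.1,"dx": -0.002,"dy": 0.0,"dz": -0.04,"roll": 0},
    {"fingers": -0.1,"dx": -0.002,"dy": 0.0,"dz": -0.08,"roll": 0},
    {"fingers": -0.1,"dx": -0.002,"dy": 0.0,"dz": -0.08,"roll": 0}
  ],
  "squeeze": 60
}}

```text
time: 24.92
tool_pos: [0.6449, -0.0075, 0.1021]
tcp_rot: [3.141, 0.044, 0.014]
wrist_force: [0.0, 0.0, -0.1]
width: 0.55
grip_force: 0.0
```

Emit:
{"name": "step_arm", "arguments": {
  "commands": [
    {"fingers": -0.1,"dx": -0.06,"dy": -0.03,"dz": 0,"roll": 10},
    {"fingers": -0.1,"dx": -0.06,"dy": -0.03,"dz": 0,"roll": 10},
    {"fingers": -0.1,"dx": -0.06,"dy": -0.03,"dz": 0,"roll": 10}
  ]
}}

```text
time: 25.3
tool_pos: [0.5797, 0.0212, 0.0965]
tcp_rot: [3.133, -0.228, -0.001]
wrist_force: [-0.5, -0.2, 0.2]
width: 0.551
grip_force: 0.0
```

```bash
python3 - <<'E'
from h import *
np.set_printoptions(precision=4,suppress=True)
s=read_state();print(s["tool_pos"],s["tcp_rot"])
p,d=read_camera("top");q,d=read_camera("scene");np.savez("/tmp/t5.npz",p=p,q=q)
for o in hooks(p):print(*o)
cv2.imwrite("pics/r2.png",np.hstack([up(p,220,420,170,350,k=2),up(q,240,440,170,350,k=2)]))
E
```

```text
[0.5797 0.0212 0.0965] [ 3.1331 -0.2278 -0.001 ]
[0.4439 0.159 ] 1.8969915343199697 24.002849869535254 -0.0668374605226814 0.05150727616030691
[ 0.4363 -0.0824] -16.87574124432985 8.755443682980735 -0.05130887224785335 0.03483461616160895
[ 0.4576 -0.1589] -3.718949747134593 15.290934670773883 -0.06532287234655636 0.050178695733372976
```

View pics/r2.png

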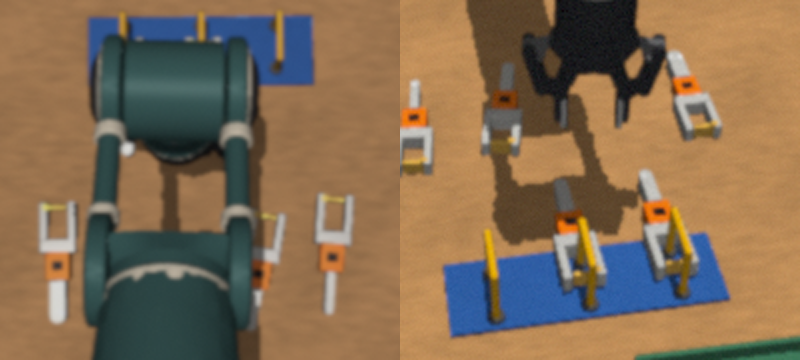

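The second hook is clipped on the middle eye. Hook 4 seems to have been knocked (its block moved from about (481,219) to (493,219) px in the crop-scaled scene view) and the arm hides it. I'll step aside to see it.

Emit:
{"name": "step_arm", "arguments": {
  "commands": [
    {"fingers": -0.1,"dx": -0.037,"dy": -0.12,"dz": 0,"roll": 0},
    {"fingers": -0.1,"dx": -0.037,"dy": -0.12,"dz": 0,"roll": 0},
    {"fingers": -0.1,"dx": -0.037,"dy": -0.12,"dz": 0,"roll": 0}
  ]
}}

```text
time: 25.78
tool_pos: [0.5623, 0.1487, 0.0978]
tcp_rot: [-3.132, 0.223, -0.002]
wrist_force: [-0.0, 0.2, 0.4]
width: 0.551
grip_force: 0.0
```

```bash
python3 - <<'E'
from h import *
np.set_printoptions(precision=4,suppress=True)
s=read_state();print(s["tool_pos"],s["tcp_rot"])
p,d=read_camera("top")
for o in hooks(p):print(*o)
E
```

```text
[0.5623 0.1487 0.0978] [-3.1324  0.2226 -0.0024]
[ 0.4417 -0.0446] -9.683369770076741 18.816741892542403 -0.06613749642486805 0.05082083626152528
[ 0.4576 -0.1587] -3.7112149118857745 15.290934670773883 -0.0653506017220109 0.0501783040923991
```

Emit:
{"name": "step_arm", "arguments": {
  "commands": [
    {"fingers": -0.1,"dx": -0.092,"dy": 0.208,"dz": 0.04,"roll": 1.5},
    {"fingers": -0.1,"dx": -0.092,"dy": 0.208,"dz": 0.04,"roll": 1.5},
    {"fingers": -0.1,"dx": -0.092,"dy": 0.208,"dz": 0.04,"roll": 1.5},
    {"fingers": -0.1,"dx": -0.092,"dy": 0.208,"dz": 0.04,"roll": 1.5},
    {"fingers": -0.1,"dx": -0.092,"dy": 0.208,"dz": 0.04,"roll": 1.5},
    {"fingers": -0.1,"dx": -0.092,"dy": 0.208,"dz": 0.04,"roll": 1.5},
    {"fingers": -0.1,"dx": -0.092,"dy": 0.208,"dz": 0.04,"roll": 1.5}
  ]
}}

```text
time: 26.7
tool_pos: [0.4414, -0.0472, 0.0579]
tcp_rot: [3.13, -0.27, 0.003]
wrist_force: [0.1, 0.1, -0.7]
width: 0.55
grip_force: 0.0
```

Emit:
{"name": "step_arm", "arguments": {
  "commands": [
    {"fingers": -0.1,"dx": 0,"dy": 0,"dz": 0.03,"roll": 0},
    {"fingers": -0.1,"dx": 0,"dy": 0,"dz": 0.03,"roll": 0}
  ]
}}

```text
time: 26.95
tool_pos: [0.4385, -0.0462, 0.0258]
tcp_rot: [-3.13, 0.268, 0.007]
wrist_force: [-0.4, 0.7, 0.8]
width: 0.553
grip_force: 0.0
```

Emit:
{"name": "step_arm", "arguments": {
  "commands": [
    {"fingers": -0.1,"dx": 0.002,"dy": -0.002,"dz": 0.02,"roll": 0},
    {"fingers": -0.1,"dx": 0.002,"dy": -0.002,"dz": 0.02,"roll": 0},
    {"fingers": -0.1,"dx": 0.002,"dy": -0.002,"dz": 0.02,"roll": 0},
    {"fingers": 1,"dx": 0.002,"dy": -0.002,"dz": 0.02,"roll": 0},
    {"fingers": 1,"dx": 0.002,"dy": -0.002,"dz": 0.02,"roll": 0},
    {"fingers": 1,"dx": 0.002,"dy": -0.002,"dz": 0.02,"roll": 0},
    {"fingers": 1,"dx": 0.002,"dy": -0.002,"dz": 0.02,"roll": 0}
  ]
}}

```text
time: 27.82
tool_pos: [0.4433, -0.0456, 0.0086]
tcp_rot: [-3.13, 0.271, -0.003]
wrist_force: [-2.2, 2.4, 5.0]
width: 0.308
grip_force: 60.0
```

Emit:
{"name": "step_arm", "arguments": {
  "commands": [
    {"fingers": 1,"dx": 0,"dy": 0,"dz": -0.05,"roll": 0},
    {"fingers": 1,"dx": 0.0146,"dy": -0.4265,"dz": -0.058,"roll": -12.4},
    {"fingers": 1,"dx": 0.0146,"dy": -0.4265,"dz": -0.058,"roll": -12.4},
    {"fingers": 1,"dx": 0.0146,"dy": -0.4265,"dz": -0.058,"roll": -12.4},
    {"fingers": 1,"dx": 0.0146,"dy": -0.4265,"dz": -0.058,"roll": -12.4},
    {"fingers": 1,"dx": 0.0146,"dy": -0.4265,"dz": -0.058,"roll": -12.4},
    {"fingers": 1,"dx": 0.0146,"dy": -0.4265,"dz": -0.058,"roll": -12.4},
    {"fingers": 1,"dx": 0.0146,"dy": -0.4265,"dz": -0.058,"roll": -12.4}
  ]
}}

```text
time: 28.82
tool_pos: [0.5297, 0.3742, 0.0649]
tcp_rot: [3.141, 0.07, -0.001]
wrist_force: [0.5, 0.1, -2.9]
width: 0.304
grip_force: 60.6
```

Emit:
{"name": "step_arm", "arguments": {
  "commands": [
    {"fingers": 1,"dx": 0,"dy": 0,"dz": 0,"roll": 0},
    {"fingers": 1,"dx": 0,"dy": 0,"dz": 0,"roll": 0},
    {"fingers": 1,"dx": 0,"dy": 0,"dz": 0,"roll": 0}
  ]
}}

```text
time: 29.2
tool_pos: [0.5292, 0.3703, 0.0646]
tcp_rot: [3.14, 0.067, -0.002]
wrist_force: [-0.0, 0.1, -3.5]
width: 0.306
grip_force: 60.8
```

Emit:
{"name": "step_arm", "arguments": {
  "commands": [
    {"fingers": 1,"dx": 0,"dy": -0.001,"dz": 0.035,"roll": 0},
    {"fingers": 1,"dx": 0,"dy": -0.001,"dz": 0.047,"roll": 0},
    {"fingers": 1,"dx": 0,"dy": -0.001,"dz": 0.047,"roll": 0},
    {"fingers": 1,"dx": 0,"dy": -0.001,"dz": 0.047,"roll": 0}
  ]
}}

```text
time: 29.7
tool_pos: [0.5307, 0.3731, 0.0193]
tcp_rot: [-3.14, -0.068, -0.002]
wrist_force: [0.2, 0.3, -3.1]
width: 0.31
grip_force: 60.7
```

Emit:
{"name": "step_arm", "arguments": {
  "commands": [
    {"fingers": 1,"dx": -0.006,"dy": 0,"dz": 0,"roll": 0},
    {"fingers": 1,"dx": -0.01,"dy": 0,"dz": 0,"roll": 0},
    {"fingers": 1,"dx": -0.014,"dy": 0,"dz": 0,"roll": 0},
    {"fingers": 1,"dx": -0.017,"dy": 0,"dz": 0,"roll": 0},
    {"fingers": 1,"dx": -0.02,"dy": 0,"dz": 0,"roll": 0},
    {"fingers": 1,"dx": -0.02,"dy": 0,"dz": 0,"roll": 0}
  ]
}}

```text
time: 30.45
tool_pos: [0.5096, 0.3721, 0.0181]
tcp_rot: [3.141, 0.069, -0.0]
wrist_force: [-0.2, 0.7, -2.8]
width: 0.304
grip_force: 60.7
```

Emit:
{"name": "step_arm", "arguments": {
  "commands": [
    {"fingers": 1,"dx": -0.003,"dy": 0.0005,"dz": 0,"roll": 0},
    {"fingers": 1,"dx": -0.006,"dy": 0.0005,"dz": 0,"roll": 0},
    {"fingers": 1,"dx": -0.009,"dy": 0.0005,"dz": 0,"roll": 0},
    {"fingers": 1,"dx": -0.012,"dy": 0.0005,"dz": 0,"roll": 0},
    {"fingers": 1,"dx": -0.014,"dy": 0.0005,"dz": 0,"roll": 0},
    {"fingers": 1,"dx": -0.014,"dy": 0.0005,"dz": 0,"roll": 0}
  ]
}}

```text
time: 31.2
tool_pos: [0.4958, 0.371, 0.0182]
tcp_rot: [3.141, 0.069, -0.0]
wrist_force: [-0.1, 1.3, -3.6]
width: 0.309
grip_force: 60.7
```

Emit:
{"name": "step_arm", "arguments": {
  "commands": [
    {"fingers": 1,"dx": -0.002,"dy": 0.0,"dz": 0.0,"roll": 0},
    {"fingers": 1,"dx": -0.004,"dy": 0.0,"dz": 0.0,"roll": 0},
    {"fingers": 1,"dx": -0.005,"dy": 0.0,"dz": 0.0,"roll": 0},
    {"fingers": 1,"dx": -0.005,"dy": 0.0,"dz": 0.0,"roll": 0}
  ]
}}

```text
time: 31.7
tool_pos: [0.4909, 0.3708, 0.0182]
tcp_rot: [3.141, 0.069, -0.0]
wrist_force: [-0.5, 1.1, -2.5]
width: 0.31
grip_force: 60.7
```

Emit:
{"name": "step_arm", "arguments": {
  "commands": [
    {"fingers": 1,"dx": -0.002,"dy": 0,"dz": 0.0,"roll": 0},
    {"fingers": 1,"dx": -0.003,"dy": 0,"dz": 0.0,"roll": 0},
    {"fingers": 1,"dx": -0.003,"dy": 0,"dz": 0.0,"roll": 0}
  ]
}}

```text
time: 32.08
tool_pos: [0.4889, 0.3708, 0.0186]
tcp_rot: [-3.14, -0.069, -0.003]
wrist_force: [2.8, 0.3, -3.8]
width: 0.304
grip_force: 60.7
```

Emit:
{"name": "step_arm", "arguments": {
  "commands": [
    {"fingers": 1,"dx": -0.002,"dy": 0.0,"dz": 0.0,"roll": 0},
    {"fingers": 1,"dx": -0.003,"dy": 0.0,"dz": 0.0,"roll": 0},
    {"fingers": 1,"dx": -0.003,"dy": 0.0,"dz": 0.0,"roll": 0}
  ]
}}

```text
time: 32.45
tool_pos: [0.4884, 0.371, 0.0194]
tcp_rot: [-3.139, -0.07, -0.01]
wrist_force: [9.4, -2.2, -5.1]
width: 0.308
grip_force: 60.6
```

Emit:
{"name": "step_arm", "arguments": {
  "commands": [
    {"fingers": 1,"dx": -0.001,"dy": 0.0,"dz": 0.0,"roll": 0},
    {"fingers": 1,"dx": -0.002,"dy": 0.0,"dz": 0.0,"roll": 0},
    {"fingers": 1,"dx": -0.002,"dy": 0.0,"dz": 0.0,"roll": 0}
  ]
}}

```text
time: 32.83
tool_pos: [0.4882, 0.3711, 0.0199]
tcp_rot: [-3.139, -0.071, -0.016]
wrist_force: [13.3, -3.2, -5.9]
width: 0.306
grip_force: 60.5
```

Also good (stopped ~29 mm in, 13 N). It goes to the right eye.

Emit:
{"name": "step_arm", "arguments": {
  "commands": [
    {"fingers": 1,"dx": 0.03,"dy": 0.0,"dz": 0.0,"roll": 0},
    {"fingers": 1,"dx": 0.058,"dy": 0.0,"dz": 0.0,"roll": 0},
    {"fingers": 1,"dx": 0.058,"dy": 0.0,"dz": -0.04,"roll": 0},
    {"fingers": 1,"dx": 0.058,"dy": 0.0,"dz": -0.065,"roll": 0},
    {"fingers": 1,"dx": 0.058,"dy": 0.0,"dz": -0.065,"roll": 0}
  ]
}}

```text
time: 33.45
tool_pos: [0.5423, 0.3742, 0.0858]
tcp_rot: [-3.138, -0.068, -0.006]
wrist_force: [0.7, 0.3, -2.9]
width: 0.309
grip_force: 60.9
```

Emit:
{"name": "step_arm", "arguments": {
  "commands": [
    {"fingers": 1,"dx": 0.0,"dy": 0.06,"dz": 0.0,"roll": 1},
    {"fingers": 1,"dx": 0.027,"dy": 0.472,"dz": 0.0,"roll": 1},
    {"fingers": 1,"dx": 0.027,"dy": 0.472,"dz": 0,"roll": 1},
    {"fingers": 1,"dx": 0.027,"dy": 0.472,"dz": 0,"roll": 1},
    {"fingers": 1,"dx": 0.027,"dy": 0.472,"dz": 0,"roll": 1},
    {"fingers": 1,"dx": 0.027,"dy": 0.472,"dz": 0,"roll": 1},
    {"fingers": 1,"dx": 0.027,"dy": 0.472,"dz": 0,"roll": 1},
    {"fingers": 1,"dx": 0.027,"dy": 0.472,"dz": 0,"roll": 1}
  ]
}}

```text
time: 34.45
tool_pos: [0.5869, -0.0998, 0.0814]
tcp_rot: [-3.141, -0.038, 0.005]
wrist_force: [0.6, 0.5, -3.5]
width: 0.307
grip_force: 60.9
```

Emit:
{"name": "step_arm", "arguments": {
  "commands": [
    {"fingers": 1,"dx": 0.0,"dy": 0.0,"dz": 0.0,"roll": 0},
    {"fingers": 1,"dx": 0.0,"dy": 0.0,"dz": 0.0,"roll": 0}
  ]
}}

```text
time: 34.7
tool_pos: [0.587, -0.0967, 0.0817]
tcp_rot: [-3.14, -0.04, 0.005]
wrist_force: [0.6, 0.6, -3.4]
width: 0.308
grip_force: 61.0
```

```bash
python3 - <<'E'
from h import *
np.set_printoptions(precision=4,suppress=True)
s=read_state();print(s["tool_pos"],s["tcp_rot"],s["width"])
q,d=read_camera("scene");sc(q,s["tool_pos"],.0272)
E
```

```text
[ 0.587  -0.0967  0.0817] [-3.14   -0.04    0.0046] 0.30780423548798547
block 3647 px [277.1 241.2] rel TCP mm: mean [1.  1.9] range [-14.8 -11.1] [15.  14.7]
gate 1234 px [279.8 267.2] rel TCP mm: mean [70.3 -0.7] range [64.5 -8.9] [76.   9.2]
```

Emit:
{"name": "step_arm", "arguments": {
  "commands": [
    {"fingers": 1,"dx": 0.0,"dy": 0.001,"dz": 0.04,"roll": 0},
    {"fingers": 1,"dx": 0.0,"dy": 0.001,"dz": 0.064,"roll": 0},
    {"fingers": 1,"dx": 0.0,"dy": 0.001,"dz": 0.064,"roll": 0},
    {"fingers": 1,"dx": 0.018,"dy": 0.001,"dz": 0.064,"roll": 0},
    {"fingers": 1,"dx": 0.018,"dy": 0.001,"dz": 0.064,"roll": 0}
  ],
  "squeeze": 90
}}

```text
time: 35.38
tool_pos: [0.6089, -0.0973, 0.0211]
tcp_rot: [3.141, 0.043, 0.006]
wrist_force: [0.3, -0.5, -3.0]
width: 0.296
grip_force: 92.9
```

Emit:
{"name": "step_arm", "arguments": {
  "commands": [
    {"fingers": 1,"dx": 0.005,"dy": 0.0,"dz": 0,"roll": 0},
    {"fingers": 1,"dx": 0.01,"dy": 0.0,"dz": 0,"roll": 0},
    {"fingers": 1,"dx": 0.015,"dy": 0.0,"dz": 0,"roll": 0},
    {"fingers": 1,"dx": 0.02,"dy": 0.0,"dz": 0,"roll": 0},
    {"fingers": 1,"dx": 0.02,"dy": 0.0,"dz": 0,"roll": 0}
  ]
}}

```text
time: 36.0
tool_pos: [0.6234, -0.0961, 0.0177]
tcp_rot: [-3.139, -0.042, 0.01]
wrist_force: [-4.9, 4.4, -3.0]
width: 0.296
grip_force: 92.9
```

Emit:
{"name": "step_arm", "arguments": {
  "commands": [
    {"fingers": 1,"dx": 0.005,"dy": 0.0,"dz": 0,"roll": 0},
    {"fingers": 1,"dx": 0.01,"dy": 0.0,"dz": 0,"roll": 0},
    {"fingers": 1,"dx": 0.015,"dy": 0.0,"dz": 0,"roll": 0},
    {"fingers": 1,"dx": 0.02,"dy": 0.0,"dz": 0,"roll": 0},
    {"fingers": 1,"dx": 0.022,"dy": 0.0,"dz": 0,"roll": 0},
    {"fingers": 1,"dx": 0.022,"dy": 0.0,"dz": 0,"roll": 0}
  ]
}}

```text
time: 36.75
tool_pos: [0.6492, -0.0972, 0.0196]
tcp_rot: [3.141, 0.041, 0.002]
wrist_force: [-0.6, 0.0, -2.5]
width: 0.296
grip_force: 93.0
```

```bash
python3 - <<'E'
from h import *
s=read_state();print(s["tool_pos"],s["tcp_rot"],s["width"],s["wrist_force"])
q,d=read_camera("scene")
cv2.imwrite("pics/e4.png",up(q,225,325,245,335,k=6))
E
```

```text
[ 0.64918559 -0.09721099  0.01964735] [3.14086907e+00 4.07820659e-02 1.87156157e-03] 0.29618452403096807 [-0.57887468  0.00770745 -2.49661294]
```

View pics/e4.png

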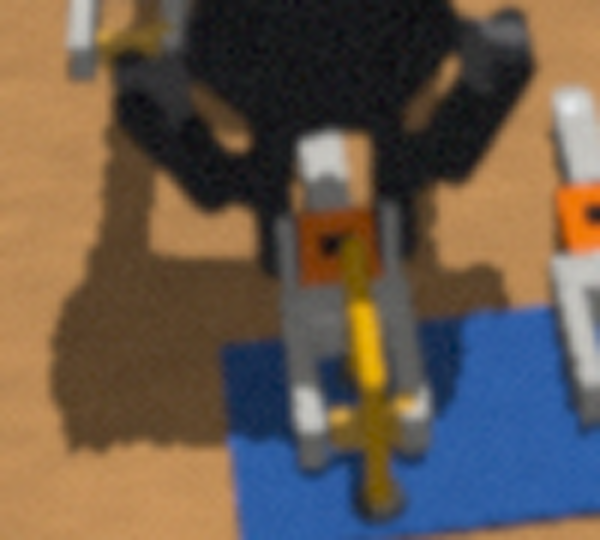

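The right eye's leg is behind the shut gate at about (289,313) px, so it's clipped. I release it and check the remaining hooks.

Emit:
{"name": "step_arm", "arguments": {
  "commands": [
    {"fingers": 1,"dx": -0.003,"dy": 0.0,"dz": 0.003,"roll": 0},
    {"fingers": 1,"dx": -0.003,"dy": 0.0,"dz": 0.005,"roll": 0},
    {"fingers": -0.1,"dx": -0.003,"dy": 0.0,"dz": 0.005,"roll": 0},
    {"fingers": -0.1,"dx": -0.003,"dy": 0.0,"dz": 0.005,"roll": 0},
    {"fingers": -0.1,"dx": -0.003,"dy": 0.0,"dz": 0.005,"roll": 0},
    {"fingers": -0.1,"dx": -0.003,"dy": 0.0,"dz": -0.04,"roll": 0},
    {"fingers": -0.1,"dx": -0.003,"dy": 0.0,"dz": -0.08,"roll": 0},
    {"fingers": -0.1,"dx": -0.003,"dy": 0.0,"dz": -0.08,"roll": 0}
  ],
  "squeeze": 60
}}

```text
time: 37.8
tool_pos: [0.6493, -0.0976, 0.1044]
tcp_rot: [3.139, 0.041, 0.014]
wrist_force: [0.5, -0.3, 0.9]
width: 0.552
grip_force: 0.0
```

Emit:
{"name": "step_arm", "arguments": {
  "commands": [
    {"fingers": -0.1,"dx": -0.05,"dy": -0.05,"dz": 0,"roll": 5.2},
    {"fingers": -0.1,"dx": -0.05,"dy": -0.05,"dz": 0,"roll": 5.2},
    {"fingers": -0.1,"dx": -0.05,"dy": -0.05,"dz": 0,"roll": 5.2}
  ]
}}

```text
time: 38.17
tool_pos: [0.5935, -0.0477, 0.0986]
tcp_rot: [3.14, -0.099, -0.001]
wrist_force: [1.5, -0.3, -0.2]
width: 0.55
grip_force: 0.0
```

```bash
python3 - <<'E'
from h import *
np.set_printoptions(precision=4,suppress=True)
s=read_state();print(s["tool_pos"],s["tcp_rot"])
p,d=read_camera("top");q,d=read_camera("scene");np.savez("/tmp/t6.npz",p=p,q=q)
for o in hooks(p):print(*o)
E
```

```text
[ 0.5935 -0.0477  0.0986] [ 3.1399 -0.0989 -0.0011]
[0.4439 0.159 ] 1.9541407709034841 24.002849869535254 -0.06682570613546107 0.051493144818730394
[ 0.4574 -0.1651] -12.58896172355867 14.134320661516483 -0.06594486979935335 0.05011531551188585
```

Emit:
{"name": "step_arm", "arguments": {
  "commands": [
    {"fingers": -0.1,"dx": -0.01,"dy": -0.12,"dz": 0,"roll": 0},
    {"fingers": -0.1,"dx": -0.01,"dy": -0.12,"dz": 0,"roll": 0},
    {"fingers": -0.1,"dx": -0.01,"dy": -0.12,"dz": 0,"roll": 0}
  ]
}}

```text
time: 38.65
tool_pos: [0.5933, 0.0751, 0.0996]
tcp_rot: [-3.139, 0.095, -0.002]
wrist_force: [0.1, -0.4, -0.5]
width: 0.55
grip_force: 0.0
```

```bash
python3 - <<'E'
from h import *
np.set_printoptions(precision=4,suppress=True)
s=read_state();print(s["tool_pos"],s["tcp_rot"])
p,d=read_camera("top");q,d=read_camera("scene");np.savez("/tmp/t7.npz",p=p,q=q)
for o in hooks(p):print(*o)
E
```

```text
[0.5933 0.0751 0.0996] [-3.1393  0.0952 -0.0022]
[ 0.4576 -0.1589] -3.699645587322706 15.25984289633148 -0.06532210910613802 0.05020831526533608
```

Hook 5 is unmoved (the earlier reading was occluded). Hook 1 is at (.444,.159) and comes next.

Emit:
{"name": "step_arm", "arguments": {
  "commands": [
    {"fingers": -0.1,"dx": -0.154,"dy": -0.075,"dz": 0.04,"roll": -5.5},
    {"fingers": -0.1,"dx": -0.154,"dy": -0.075,"dz": 0.04,"roll": -5.5},
    {"fingers": -0.1,"dx": -0.154,"dy": -0.075,"dz": 0.04,"roll": -5.5},
    {"fingers": -0.1,"dx": -0.154,"dy": -0.075,"dz": 0.04,"roll": -5.5},
    {"fingers": -0.1,"dx": -0.154,"dy": -0.075,"dz": 0.04,"roll": -5.5},
    {"fingers": -0.1,"dx": -0.154,"dy": -0.075,"dz": 0.04,"roll": -5.5},
    {"fingers": -0.1,"dx": -0.154,"dy": -0.075,"dz": 0.04,"roll": -5.5}
  ]
}}

```text
time: 39.62
tool_pos: [0.4447, 0.1565, 0.0598]
tcp_rot: [-3.141, -0.047, -0.002]
wrist_force: [-0.0, 0.3, -0.8]
width: 0.548
grip_force: 0.0
```

Emit:
{"name": "step_arm", "arguments": {
  "commands": [
    {"fingers": -0.1,"dx": 0,"dy": 0,"dz": 0.03,"roll": 0},
    {"fingers": -0.1,"dx": 0,"dy": 0,"dz": 0.03,"roll": 0}
  ]
}}

```text
time: 39.88
tool_pos: [0.4414, 0.156, 0.0275]
tcp_rot: [3.14, 0.048, -0.007]
wrist_force: [-0.7, -0.5, 0.0]
width: 0.55
grip_force: 0.0
```

Emit:
{"name": "step_arm", "arguments": {
  "commands": [
    {"fingers": -0.1,"dx": 0.001,"dy": -0.003,"dz": 0.021,"roll": 0},
    {"fingers": -0.1,"dx": 0.001,"dy": -0.003,"dz": 0.021,"roll": 0},
    {"fingers": -0.1,"dx": 0.001,"dy": -0.003,"dz": 0.021,"roll": 0},
    {"fingers": 1,"dx": 0.001,"dy": -0.003,"dz": 0.021,"roll": 0},
    {"fingers": 1,"dx": 0.001,"dy": -0.003,"dz": 0.021,"roll": 0},
    {"fingers": 1,"dx": 0.001,"dy": -0.003,"dz": 0.021,"roll": 0},
    {"fingers": 1,"dx": 0.001,"dy": -0.003,"dz": 0.021,"roll": 0}
  ]
}}

```text
time: 40.75
tool_pos: [0.445, 0.1602, 0.0096]
tcp_rot: [-3.141, -0.049, -0.003]
wrist_force: [-0.6, -0.8, 6.0]
width: 0.306
grip_force: 60.1
```

Emit:
{"name": "step_arm", "arguments": {
  "commands": [
    {"fingers": 1,"dx": 0,"dy": 0,"dz": -0.05,"roll": 0},
    {"fingers": 1,"dx": 0.0926,"dy": -0.209,"dz": -0.057,"roll": -0.8},
    {"fingers": 1,"dx": 0.0926,"dy": -0.209,"dz": -0.057,"roll": -0.8},
    {"fingers": 1,"dx": 0.0926,"dy": -0.209,"dz": -0.057,"roll": -0.8},
    {"fingers": 1,"dx": 0.0926,"dy": -0.209,"dz": -0.057,"roll": -0.8},
    {"fingers": 1,"dx": 0.0926,"dy": -0.209,"dz": -0.057,"roll": -0.8},
    {"fingers": 1,"dx": 0.0926,"dy": -0.209,"dz": -0.057,"roll": -0.8},
    {"fingers": 1,"dx": 0.0926,"dy": -0.209,"dz": -0.057,"roll": -0.8}
  ]
}}

```text
time: 41.75
tool_pos: [0.5291, 0.3702, 0.0646]
tcp_rot: [3.14, 0.07, -0.003]
wrist_force: [-0.2, -0.4, -1.9]
width: 0.306
grip_force: 60.1
```

Emit:
{"name": "step_arm", "arguments": {
  "commands": [
    {"fingers": 1,"dx": 0,"dy": 0,"dz": 0,"roll": 0},
    {"fingers": 1,"dx": 0,"dy": 0,"dz": 0,"roll": 0},
    {"fingers": 1,"dx": 0,"dy": 0,"dz": 0,"roll": 0}
  ]
}}

```text
time: 42.12
tool_pos: [0.5301, 0.3715, 0.0654]
tcp_rot: [-3.141, -0.07, -0.0]
wrist_force: [0.3, 0.3, -1.8]
width: 0.306
grip_force: 60.1
```

Emit:
{"name": "step_arm", "arguments": {
  "commands": [
    {"fingers": 1,"dx": 0,"dy": -0.0005,"dz": 0.035,"roll": 0},
    {"fingers": 1,"dx": 0,"dy": -0.0005,"dz": 0.047,"roll": 0},
    {"fingers": 1,"dx": 0,"dy": -0.0005,"dz": 0.047,"roll": 0},
    {"fingers": 1,"dx": 0,"dy": -0.0005,"dz": 0.047,"roll": 0}
  ]
}}

```text
time: 42.62
tool_pos: [0.5307, 0.3727, 0.0192]
tcp_rot: [-3.14, -0.071, -0.002]
wrist_force: [1.3, -0.3, -0.7]
width: 0.306
grip_force: 60.1
```

Emit:
{"name": "step_arm", "arguments": {
  "commands": [
    {"fingers": 1,"dx": -0.006,"dy": 0,"dz": 0,"roll": 0},
    {"fingers": 1,"dx": -0.01,"dy": 0,"dz": 0,"roll": 0},
    {"fingers": 1,"dx": -0.013,"dy": 0,"dz": 0,"roll": 0},
    {"fingers": 1,"dx": -0.013,"dy": 0,"dz": 0,"roll": 0}
  ]
}}

```text
time: 43.12
tool_pos: [0.5166, 0.3717, 0.0184]
tcp_rot: [-3.141, -0.072, 0.0]
wrist_force: [-0.6, 0.1, -1.6]
width: 0.304
grip_force: 60.1
```

Emit:
{"name": "step_arm", "arguments": {
  "commands": [
    {"fingers": 1,"dx": -0.002,"dy": 0,"dz": 0,"roll": 0},
    {"fingers": 1,"dx": -0.004,"dy": 0,"dz": 0,"roll": 0},
    {"fingers": 1,"dx": -0.004,"dy": 0,"dz": 0,"roll": 0}
  ]
}}

```text
time: 43.5
tool_pos: [0.5128, 0.3715, 0.0181]
tcp_rot: [3.141, 0.071, -0.0]
wrist_force: [-0.3, -0.0, -1.7]
width: 0.304
grip_force: 60.1
```

Emit:
{"name": "step_arm", "arguments": {
  "commands": [
    {"fingers": 1,"dx": -0.002,"dy": 0,"dz": 0,"roll": 0},
    {"fingers": 1,"dx": -0.003,"dy": 0,"dz": 0,"roll": 0},
    {"fingers": 1,"dx": -0.003,"dy": 0,"dz": 0,"roll": 0}
  ]
}}

```text
time: 43.88
tool_pos: [0.5106, 0.3717, 0.0186]
tcp_rot: [-3.14, -0.071, -0.002]
wrist_force: [2.7, 0.1, -2.6]
width: 0.307
grip_force: 60.1
```

Emit:
{"name": "step_arm", "arguments": {
  "commands": [
    {"fingers": 1,"dx": -0.002,"dy": 0,"dz": 0,"roll": 0},
    {"fingers": 1,"dx": -0.003,"dy": 0,"dz": 0,"roll": 0},
    {"fingers": 1,"dx": -0.003,"dy": 0,"dz": 0,"roll": 0}
  ]
}}

```text
time: 44.25
tool_pos: [0.5101, 0.3718, 0.0193]
tcp_rot: [-3.139, -0.072, -0.01]
wrist_force: [8.9, -1.0, -3.1]
width: 0.305
grip_force: 59.9
```

Emit:
{"name": "step_arm", "arguments": {
  "commands": [
    {"fingers": 1,"dx": -0.001,"dy": 0,"dz": 0,"roll": 0},
    {"fingers": 1,"dx": -0.002,"dy": 0,"dz": 0,"roll": 0},
    {"fingers": 1,"dx": -0.002,"dy": 0,"dz": 0,"roll": 0}
  ]
}}

```text
time: 44.62
tool_pos: [0.5099, 0.3719, 0.0199]
tcp_rot: [-3.138, -0.073, -0.015]
wrist_force: [11.2, -0.5, -4.6]
width: 0.306
grip_force: 59.8
```

It stops only ~6 mm in with 11 N, so it's too thick (which agrees with its picture width) and goes to the bin.

Emit:
{"name": "step_arm", "arguments": {
  "commands": [
    {"fingers": 1,"dx": 0.03,"dy": 0.0,"dz": 0.0,"roll": 0},
    {"fingers": 1,"dx": 0.035,"dy": 0.0,"dz": -0.04,"roll": 0},
    {"fingers": 1,"dx": 0.035,"dy": 0.0,"dz": -0.11,"roll": 0},
    {"fingers": 1,"dx": 0.035,"dy": 0.0,"dz": -0.11,"roll": 0},
    {"fingers": 1,"dx": 0.035,"dy": 0.06,"dz": -0.11,"roll": 0}
  ]
}}

```text
time: 45.25
tool_pos: [0.5435, 0.3158, 0.1302]
tcp_rot: [-3.138, -0.078, -0.006]
wrist_force: [0.9, -1.5, -2.3]
width: 0.303
grip_force: 60.2
```

Emit:
{"name": "step_arm", "arguments": {
  "commands": [
    {"fingers": 1,"dx": -0.04,"dy": 0.36,"dz": 0,"roll": 0},
    {"fingers": 1,"dx": -0.04,"dy": 0.36,"dz": 0,"roll": 0},
    {"fingers": 1,"dx": -0.04,"dy": 0.36,"dz": 0,"roll": 0},
    {"fingers": 1,"dx": -0.04,"dy": 0.36,"dz": 0,"roll": 0},
    {"fingers": 1,"dx": -0.04,"dy": 0.36,"dz": 0,"roll": 0},
    {"fingers": 1,"dx": -0.04,"dy": 0.36,"dz": 0,"roll": 0},
    {"fingers": 1,"dx": -0.04,"dy": 0.36,"dz": 0,"roll": 0}
  ]
}}

```text
time: 46.12
tool_pos: [0.5174, -0.0515, 0.1272]
tcp_rot: [3.141, 0.063, -0.004]
wrist_force: [0.5, 0.5, -2.1]
width: 0.306
grip_force: 60.3
```

Emit:
{"name": "step_arm", "arguments": {
  "commands": [
    {"fingers": 1,"dx": -0.046,"dy": 0.347,"dz": 0,"roll": 0},
    {"fingers": 1,"dx": -0.046,"dy": 0.347,"dz": 0,"roll": 0},
    {"fingers": 1,"dx": -0.046,"dy": 0.347,"dz": 0,"roll": 0},
    {"fingers": 1,"dx": -0.046,"dy": 0.347,"dz": 0,"roll": 0},
    {"fingers": 1,"dx": -0.046,"dy": 0.347,"dz": 0,"roll": 0},
    {"fingers": 1,"dx": -0.046,"dy": 0.347,"dz": 0,"roll": 0},
    {"fingers": 1,"dx": -0.046,"dy": 0.347,"dz": 0,"roll": 0},
    {"fingers": 1,"dx": -0.046,"dy": 0.347,"dz": 0,"roll": 0}
  ]
}}

```text
time: 47.12
tool_pos: [0.4886, -0.3956, 0.127]
tcp_rot: [-3.138, -0.072, 0.003]
wrist_force: [-0.6, -0.1, -1.6]
width: 0.309
grip_force: 60.5
```

```bash
python3 - <<'E'
from h import *
np.set_printoptions(precision=4,suppress=True)
s=read_state();print(s["tool_pos"],s["tcp_rot"],s["width"])
p,d=read_camera("top");q,d=read_camera("scene")
cv2.imwrite("pics/b1.png",np.hstack([up(p,390,590,210,370,k=2),up(q,60,260,170,330,k=2)]))
E
```

```text
[ 0.4886 -0.3956  0.127 ] [-3.1382 -0.0718  0.0026] 0.3093878062590477
```

View pics/b1.png

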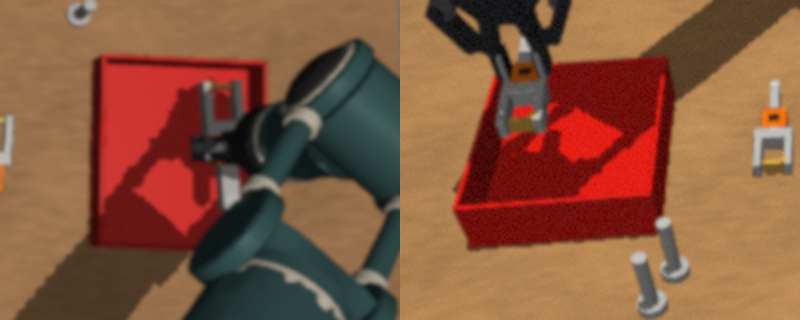

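The top crop shows the held hook over the right half of the bin (about (501,285) px), clear of the walls. I lower and release it.

Emit:
{"name": "step_arm", "arguments": {
  "commands": [
    {"fingers": 1,"dx": 0.0,"dy": 0.0,"dz": 0.06,"roll": 0},
    {"fingers": 1,"dx": 0.0,"dy": 0.0,"dz": 0.1,"roll": 0},
    {"fingers": 1,"dx": 0.0,"dy": 0.0,"dz": 0.107,"roll": 0},
    {"fingers": 1,"dx": 0.0,"dy": 0.0,"dz": 0.107,"roll": 0},
    {"fingers": -0.1,"dx": 0.0,"dy": 0.0,"dz": 0.107,"roll": 0},
    {"fingers": -0.1,"dx": 0.0,"dy": 0.0,"dz": 0.107,"roll": 0},
    {"fingers": -0.1,"dx": 0.0,"dy": 0.0,"dz": 0.107,"roll": 0}
  ]
}}

```text
time: 48.1
tool_pos: [0.4898, -0.3982, 0.0229]
tcp_rot: [3.139, 0.071, 0.003]
wrist_force: [0.2, -0.6, -1.0]
width: 0.548
grip_force: 0.0
```

Emit:
{"name": "step_arm", "arguments": {
  "commands": [
    {"fingers": -0.1,"dx": 0.0,"dy": 0.0,"dz": -0.05,"roll": 0},
    {"fingers": -0.1,"dx": 0.0,"dy": 0.0,"dz": -0.105,"roll": 0},
    {"fingers": -0.1,"dx": 0.0,"dy": 0.0,"dz": -0.105,"roll": 0},
    {"fingers": -0.1,"dx": 0.0,"dy": 0.0,"dz": -0.105,"roll": 0}
  ]
}}

```text
time: 48.6
tool_pos: [0.4889, -0.3975, 0.1269]
tcp_rot: [3.14, 0.071, 0.001]
wrist_force: [-0.6, 0.6, -0.4]
width: 0.547
grip_force: 0.0
```

```bash
python3 - <<'E'
from h import *
np.set_printoptions(precision=4,suppress=True)
s=read_state();print(s["tool_pos"],s["tcp_rot"],s["width"])
p,d=read_camera("top")
for o in hooks(p):print(*o)
E
```

```text
[ 0.4889 -0.3975  0.1269] [3.14   0.0709 0.0014] 0.5472518312048261
[ 0.4574 -0.1587] -3.7256210659506244 15.278497960996921 -0.06511605589558793 0.050148566155224825
```

Emit:
{"name": "step_arm", "arguments": {
  "commands": [
    {"fingers": -0.1,"dx": -0.021,"dy": -0.24,"dz": 0,"roll": 6.3},
    {"fingers": -0.1,"dx": -0.021,"dy": -0.24,"dz": 0,"roll": 6.3},
    {"fingers": -0.1,"dx": -0.021,"dy": -0.24,"dz": 0,"roll": 6.3},
    {"fingers": -0.1,"dx": -0.021,"dy": -0.24,"dz": 0.0,"roll": 6.3},
    {"fingers": -0.1,"dx": -0.021,"dy": -0.24,"dz": 0.05,"roll": 6.3},
    {"fingers": -0.1,"dx": -0.021,"dy": -0.24,"dz": 0.09,"roll": 6.3},
    {"fingers": -0.1,"dx": -0.021,"dy": -0.24,"dz": 0.09,"roll": 6.3},
    {"fingers": -0.1,"dx": -0.021,"dy": -0.24,"dz": 0.09,"roll": 6.3}
  ]
}}

```text
time: 49.65
tool_pos: [0.457, -0.1587, 0.0364]
tcp_rot: [-3.14, 0.102, 0.001]
wrist_force: [0.1, -0.4, 0.2]
width: 0.55
grip_force: 0.0
```

Emit:
{"name": "step_arm", "arguments": {
  "commands": [
    {"fingers": -0.1,"dx": 0.0,"dy": 0.0,"dz": 0.029,"roll": 0},
    {"fingers": -0.1,"dx": 0.0,"dy": 0.0,"dz": 0.029,"roll": 0},
    {"fingers": -0.1,"dx": 0.0,"dy": 0.0,"dz": 0.029,"roll": 0},
    {"fingers": 1,"dx": 0.0,"dy": 0.0,"dz": 0.029,"roll": 0},
    {"fingers": 1,"dx": 0.0,"dy": 0.0,"dz": 0.029,"roll": 0},
    {"fingers": 1,"dx": 0.0,"dy": 0.0,"dz": 0.029,"roll": 0},
    {"fingers": 1,"dx": 0.0,"dy": 0.0,"dz": 0.029,"roll": 0}
  ]
}}

```text
time: 50.52
tool_pos: [0.4584, -0.1592, 0.009]
tcp_rot: [3.139, -0.101, 0.004]
wrist_force: [-1.4, -0.4, 6.9]
width: 0.308
grip_force: 60.1
```

Emit:
{"name": "step_arm", "arguments": {
  "commands": [
    {"fingers": 1,"dx": 0,"dy": 0,"dz": -0.05,"roll": 0},
    {"fingers": 1,"dx": 0.038,"dy": -0.535,"dz": -0.057,"roll": -6.2},
    {"fingers": 1,"dx": 0.038,"dy": -0.535,"dz": -0.057,"roll": -6.2},
    {"fingers": 1,"dx": 0.038,"dy": -0.535,"dz": -0.057,"roll": -6.2},
    {"fingers": 1,"dx": 0.038,"dy": -0.535,"dz": -0.057,"roll": -6.2},
    {"fingers": 1,"dx": 0.038,"dy": -0.535,"dz": -0.057,"roll": -6.2},
    {"fingers": 1,"dx": 0.038,"dy": -0.535,"dz": -0.057,"roll": -6.2},
    {"fingers": 1,"dx": 0.038,"dy": -0.535,"dz": -0.057,"roll": -6.2}
  ]
}}

```text
time: 51.52
tool_pos: [0.5159, 0.2769, 0.0632]
tcp_rot: [3.141, 0.069, 0.0]
wrist_force: [0.4, -0.2, -2.9]
width: 0.308
grip_force: 60.2
```

Emit:
{"name": "step_arm", "arguments": {
  "commands": [
    {"fingers": 1,"dx": 0.019,"dy": -0.094,"dz": 0,"roll": 0},
    {"fingers": 1,"dx": 0.019,"dy": -0.094,"dz": 0,"roll": 0},
    {"fingers": 1,"dx": 0.019,"dy": -0.094,"dz": 0,"roll": 0},
    {"fingers": 1,"dx": 0.019,"dy": -0.094,"dz": 0,"roll": 0},
    {"fingers": 1,"dx": 0.019,"dy": -0.094,"dz": 0,"roll": 0}
  ]
}}

```text
time: 52.15
tool_pos: [0.5305, 0.3681, 0.0626]
tcp_rot: [3.14, 0.067, -0.002]
wrist_force: [-0.4, -1.1, -2.0]
width: 0.308
grip_force: 60.3
```

Emit:
{"name": "step_arm", "arguments": {
  "commands": [
    {"fingers": 1,"dx": 0,"dy": -0.002,"dz": 0.03,"roll": -0.1},
    {"fingers": 1,"dx": 0,"dy": -0.002,"dz": 0.044,"roll": -0.1},
    {"fingers": 1,"dx": 0,"dy": -0.002,"dz": 0.044,"roll": -0.1},
    {"fingers": 1,"dx": 0,"dy": -0.002,"dz": 0.044,"roll": -0.1},
    {"fingers": 1,"dx": 0,"dy": -0.002,"dz": 0.044,"roll": -0.1}
  ]
}}

```text
time: 52.78
tool_pos: [0.5318, 0.3721, 0.0202]
tcp_rot: [-3.14, -0.071, -0.003]
wrist_force: [0.7, 0.8, -2.7]
width: 0.31
grip_force: 60.2
```

Emit:
{"name": "step_arm", "arguments": {
  "commands": [
    {"fingers": 1,"dx": -0.006,"dy": 0,"dz": 0.001,"roll": 0},
    {"fingers": 1,"dx": -0.01,"dy": 0,"dz": 0.001,"roll": 0},
    {"fingers": 1,"dx": -0.014,"dy": 0,"dz": 0.001,"roll": 0},
    {"fingers": 1,"dx": -0.018,"dy": 0,"dz": 0.001,"roll": 0},
    {"fingers": 1,"dx": -0.022,"dy": 0,"dz": 0.001,"roll": 0},
    {"fingers": 1,"dx": -0.022,"dy": 0,"dz": 0.001,"roll": 0}
  ]
}}

```text
time: 53.52
tool_pos: [0.5085, 0.3706, 0.0179]
tcp_rot: [3.141, 0.072, -0.0]
wrist_force: [-1.3, 0.4, -3.3]
width: 0.306
grip_force: 60.2
```

Emit:
{"name": "step_arm", "arguments": {
  "commands": [
    {"fingers": 1,"dx": -0.004,"dy": 0,"dz": 0,"roll": 0},
    {"fingers": 1,"dx": -0.008,"dy": 0,"dz": 0,"roll": 0},
    {"fingers": 1,"dx": -0.012,"dy": 0,"dz": 0,"roll": 0},
    {"fingers": 1,"dx": -0.016,"dy": 0,"dz": 0,"roll": 0},
    {"fingers": 1,"dx": -0.019,"dy": 0,"dz": 0,"roll": 0},
    {"fingers": 1,"dx": -0.019,"dy": 0,"dz": 0,"roll": 0}
  ]
}}

```text
time: 54.28
tool_pos: [0.4896, 0.3697, 0.0179]
tcp_rot: [3.141, 0.072, -0.0]
wrist_force: [-0.2, 0.6, -2.0]
width: 0.304
grip_force: 60.2
```

Emit:
{"name": "step_arm", "arguments": {
  "commands": [
    {"fingers": 1,"dx": -0.002,"dy": 0.0,"dz": 0.0,"roll": 0},
    {"fingers": 1,"dx": -0.004,"dy": 0.0,"dz": 0.0,"roll": 0},
    {"fingers": 1,"dx": -0.004,"dy": 0.0,"dz": 0.0,"roll": 0}
  ]
}}

```text
time: 54.65
tool_pos: [0.4857, 0.3695, 0.0179]
tcp_rot: [3.141, 0.071, -0.0]
wrist_force: [0.6, 0.0, -2.3]
width: 0.307
grip_force: 60.2
```

Emit:
{"name": "step_arm", "arguments": {
  "commands": [
    {"fingers": 1,"dx": 0,"dy": -0.0013,"dz": 0.0,"roll": 0},
    {"fingers": 1,"dx": -0.002,"dy": -0.0013,"dz": 0.0,"roll": 0},
    {"fingers": 1,"dx": -0.003,"dy": -0.0013,"dz": 0.0,"roll": 0},
    {"fingers": 1,"dx": -0.003,"dy": -0.0013,"dz": 0.0,"roll": 0}
  ]
}}

```text
time: 55.15
tool_pos: [0.4827, 0.3707, 0.0179]
tcp_rot: [3.141, 0.071, -0.0]
wrist_force: [-0.1, 0.4, -1.1]
width: 0.303
grip_force: 60.2
```

Emit:
{"name": "step_arm", "arguments": {
  "commands": [
    {"fingers": 1,"dx": -0.002,"dy": 0.0,"dz": 0.0,"roll": 0},
    {"fingers": 1,"dx": -0.004,"dy": 0.0,"dz": 0.0,"roll": 0},
    {"fingers": 1,"dx": -0.004,"dy": 0.0,"dz": 0.0,"roll": 0}
  ]
}}

```text
time: 55.52
tool_pos: [0.4786, 0.3705, 0.0179]
tcp_rot: [3.141, 0.071, -0.0]
wrist_force: [-0.4, -0.4, -2.3]
width: 0.308
grip_force: 60.2
```

Emit:
{"name": "step_arm", "arguments": {
  "commands": [
    {"fingers": 1,"dx": -0.002,"dy": 0.0,"dz": 0.0,"roll": 0},
    {"fingers": 1,"dx": -0.004,"dy": 0.0,"dz": 0.0,"roll": 0},
    {"fingers": 1,"dx": -0.004,"dy": 0.0,"dz": 0.0,"roll": 0}
  ]
}}

```text
time: 55.9
tool_pos: [0.4747, 0.3703, 0.0179]
tcp_rot: [3.141, 0.071, -0.0]
wrist_force: [0.3, 0.7, -2.8]
width: 0.305
grip_force: 60.2
```

Emit:
{"name": "step_arm", "arguments": {
  "commands": [
    {"fingers": 1,"dx": -0.002,"dy": 0.0,"dz": 0.0,"roll": 0},
    {"fingers": 1,"dx": -0.002,"dy": 0.0,"dz": 0.0,"roll": 0},
    {"fingers": 1,"dx": 0.03,"dy": 0.0,"dz": 0.0,"roll": 0},
    {"fingers": 1,"dx": 0.06,"dy": 0.0,"dz": 0.0,"roll": 0},
    {"fingers": 1,"dx": 0.066,"dy": 0.0,"dz": -0.05,"roll": 0},
    {"fingers": 1,"dx": 0.066,"dy": 0.0,"dz": -0.11,"roll": 0},
    {"fingers": 1,"dx": 0.066,"dy": 0.0,"dz": -0.11,"roll": 0},
    {"fingers": 1,"dx": 0.066,"dy": 0.06,"dz": -0.11,"roll": 0}
  ]
}}

```text
time: 56.9
tool_pos: [0.5443, 0.3163, 0.1291]
tcp_rot: [-3.138, -0.078, -0.005]
wrist_force: [0.8, -0.6, -2.8]
width: 0.304
grip_force: 60.4
```

Emit:
{"name": "step_arm", "arguments": {
  "commands": [
    {"fingers": 1,"dx": -0.04,"dy": 0.36,"dz": 0,"roll": 0},
    {"fingers": 1,"dx": -0.04,"dy": 0.36,"dz": 0,"roll": 0},
    {"fingers": 1,"dx": -0.04,"dy": 0.36,"dz": 0,"roll": 0},
    {"fingers": 1,"dx": -0.04,"dy": 0.36,"dz": 0,"roll": 0},
    {"fingers": 1,"dx": -0.04,"dy": 0.36,"dz": 0,"roll": 0},
    {"fingers": 1,"dx": -0.04,"dy": 0.36,"dz": 0,"roll": 0},
    {"fingers": 1,"dx": -0.04,"dy": 0.36,"dz": 0,"roll": 0}
  ]
}}

```text
time: 57.78
tool_pos: [0.5186, -0.0511, 0.1269]
tcp_rot: [3.14, 0.063, -0.003]
wrist_force: [-0.1, 0.3, -1.8]
width: 0.31
grip_force: 60.5
```

It passed 41 mm freely with no force, so it's worn and goes to the bin beside the other one.

Emit:
{"name": "step_arm", "arguments": {
  "commands": [
    {"fingers": 1,"dx": -0.042,"dy": 0.276,"dz": 0,"roll": 0},
    {"fingers": 1,"dx": -0.042,"dy": 0.276,"dz": 0,"roll": 0},
    {"fingers": 1,"dx": -0.042,"dy": 0.276,"dz": 0,"roll": 0},
    {"fingers": 1,"dx": -0.042,"dy": 0.276,"dz": 0,"roll": 0},
    {"fingers": 1,"dx": -0.042,"dy": 0.276,"dz": 0,"roll": 0},
    {"fingers": 1,"dx": -0.042,"dy": 0.276,"dz": 0,"roll": 0},
    {"fingers": 1,"dx": -0.042,"dy": 0.276,"dz": 0,"roll": 0},
    {"fingers": 1,"dx": -0.042,"dy": 0.276,"dz": 0,"roll": 0}
  ]
}}

```text
time: 58.78
tool_pos: [0.4906, -0.3238, 0.1274]
tcp_rot: [-3.14, -0.074, 0.001]
wrist_force: [0.5, -0.1, -2.8]
width: 0.307
grip_force: 60.8
```

Emit:
{"name": "step_arm", "arguments": {
  "commands": [
    {"fingers": 1,"dx": 0.0,"dy": 0.0,"dz": 0.0,"roll": 0}
  ]
}}

```text
time: 58.9
tool_pos: [0.4907, -0.3244, 0.1279]
tcp_rot: [-3.141, -0.074, 0.0]
wrist_force: [0.1, 0.8, -2.8]
width: 0.309
grip_force: 60.8
```

Emit:
{"name": "step_arm", "arguments": {
  "commands": [
    {"fingers": 1,"dx": 0.0,"dy": 0.004,"dz": 0.06,"roll": 0},
    {"fingers": 1,"dx": 0.0,"dy": 0.004,"dz": 0.1,"roll": 0},
    {"fingers": 1,"dx": 0.0,"dy": 0.004,"dz": 0.106,"roll": 0},
    {"fingers": 1,"dx": 0.0,"dy": 0.004,"dz": 0.106,"roll": 0},
    {"fingers": 0.15,"dx": 0.0,"dy": 0.004,"dz": 0.106,"roll": 0},
    {"fingers": 0.15,"dx": 0.0,"dy": 0.004,"dz": 0.106,"roll": 0},
    {"fingers": 0.15,"dx": 0.0,"dy": 0.004,"dz": 0.106,"roll": 0}
  ]
}}

```text
time: 59.78
tool_pos: [0.4917, -0.3304, 0.0236]
tcp_rot: [3.139, 0.071, 0.004]
wrist_force: [0.1, 0.8, -0.1]
width: 0.421
grip_force: 0.0
```

Emit:
{"name": "step_arm", "arguments": {
  "commands": [
    {"fingers": 0.15,"dx": 0.0,"dy": 0.004,"dz": -0.05,"roll": 0},
    {"fingers": 0.15,"dx": 0.0,"dy": 0.004,"dz": -0.09,"roll": 0},
    {"fingers": 0.15,"dx": 0.0,"dy": 0.004,"dz": -0.13,"roll": 0},
    {"fingers": 0.15,"dx": -0.05,"dy": 0.16,"dz": -0.15,"roll": 0},
    {"fingers": 0.15,"dx": -0.15,"dy": 0.26,"dz": -0.15,"roll": 0},
    {"fingers": 0.15,"dx": -0.2,"dy": 0.28,"dz": -0.15,"roll": 0},
    {"fingers": 0.15,"dx": -0.2,"dy": 0.28,"dz": -0.15,"roll": 0},
    {"fingers": 0.15,"dx": -0.2,"dy": 0.28,"dz": -0.15,"roll": 0}
  ]
}}

```text
time: 60.78
tool_pos: [0.3232, -0.5941, 0.1714]
tcp_rot: [3.14, 0.071, 0.001]
wrist_force: [0.6, -1.4, -0.2]
width: 0.425
grip_force: 0.0
```

```bash
python3 - <<'E'
from h import *
s=read_state();print(s["tool_pos"],s["width"],s["wrist_force"])
p,d=read_camera("top");q,d=read_camera("scene")
cv2.imwrite("pics/fin.png",np.hstack([up(p,230,550,160,350,k=1) if 0 else up(p,150,550,160,360,k=1),up(q,60,460,180,380,k=1)])) if 0 else cv2.imwrite("pics/fin.png",np.vstack([up(p,170,550,165,345,k=2)[:, :760],cv2.resize(up(q,80,460,190,330,k=2),(760,240))]))
E
```

```text
[ 0.32316169 -0.59413614  0.17137882] 0.42452518294888886 [ 0.60657208 -1.38163403 -0.17085934]
```

View pics/fin.png

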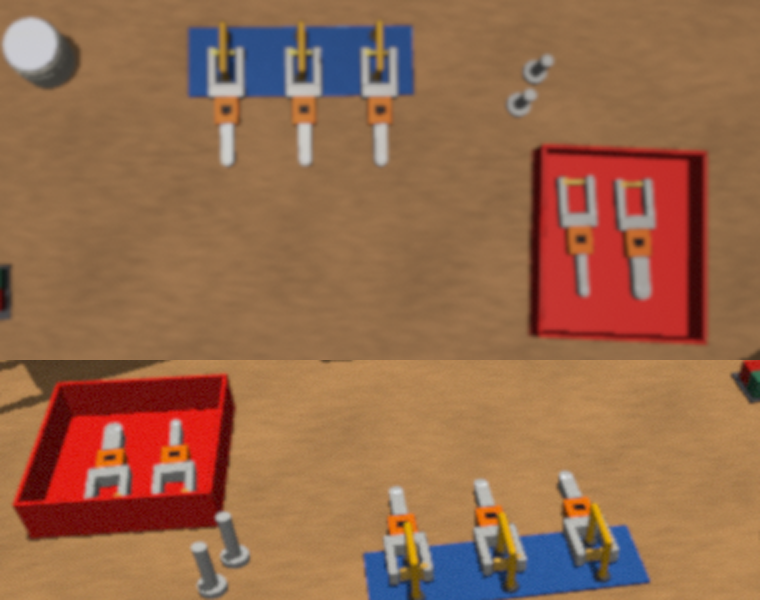

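The final picture shows three hooks clipped on the eyes with gates shut. The thick and worn hooks lie in the bin, and the tin and bolts stand untouched. The arm is clear, so I hand the job in.

```bash
python3 -c "
from workcell import *
print(finish_job())"
```

```text
the job is handed in; nothing more can be done
None
```

The job is handed in: I gauged all five hooks, clipped the three good ones onto an eye each with their gates shut, and put the too-thick and worn hooks in the red bin, leaving the tin and bolts untouched.

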